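Put the checked setting block back beside its twin and shut the case

TASK

The loose steel-faced wooden block on the iron surface plate belongs in the empty right-hand bay of the open wooden case, beside its twin. Slide it fully home, steel face up, then push the case's door shut until it snaps onto its catch. Leave the twin in its bay and the other things on the bench where they are.

Things in the scene. Friction and masses are not known exactly. Their poses are not given: they have to be found in the camera images.
- setting_block: The loose block to put away: a brown wooden bar with a ground steel face on top, 105 mm long (its x axis), 32 mm wide (y), 34 mm high (z), about 0.25 kg. Origin at the centre of its underside. It starts lying on the surface plate, its underside 60 mm above the bench, steel face up; either end may go in first.
- mate_block: Its twin of the same shape and size, already home in the case's left-hand bay (left as seen looking into the mouth; centre line at y = +22 mm of the case). Origin at the centre of its underside.
- block_case: Fixed light-wood case, 114 mm deep (x), 96 mm wide (y), 54 mm high, with two bays side by side, open at its front. Origin at the centre of its underside; x points from the mouth into the case (the way a block slides in), y to the left as seen looking into the mouth, z up. Mouth plane at x = -57 mm. It stands on a 2 mm rubber mat, its mouth facing out over the bench's front edge.
- bay_mouth (a point): Middle of the empty right-hand bay's floor in the plane of the mouth (case frame: -57, -22, 8 mm); axes as the case's. The bay is 36 mm wide, 38 mm high, 107 mm deep; walls, floor and top are 8 mm thick, front edges rounded to 4 mm. A block that is home has its centre 54.5 mm inside this point and its outer end about 2 mm inside the mouth.
- case_door (a joint): Angle of the case's door, rad: 0 = shut against the mouth, grows as it swings open, to 2.4. It starts open at 1.65 to 2.15. The hinge is light; the door stays where it is left. The last 0.09 rad ride over a sprung ball catch on the case's right side that takes about 6 N at the free edge; past the ball the door snaps to 0 and stays.
- door_hinge (a point): On the door's vertical hinge axis at mid-height of the door (case frame: -62, 50, 28 mm). Axes turn with the door: -y runs from the hinge to the free edge, -x is out of the outer face; shut, they match the case's. The door is 96 mm wide (2 to 98 mm from the axis), 50 mm high, 8 mm thick (4 mm either side of the axis). A 22 mm brass tongue at the free edge points along +x.
- door_edge (a point): Middle of the door's free edge on its outer face, 98 mm from the hinge axis. Axes turn with the door.
- grey_block: Bystander: dark grey ground block, 74 x 46 x 45 mm, on the bench between the robot and the plate. Too big for the bay.
- ring_gauge: Bystander: steel ring, 44 mm across and 12 mm high, near the mat's right-hand end.
- edge_finder: Bystander: slim steel edge finder, 68 x 10 x 10 mm, lying near the mat's left-hand end. A wooden chest 245 mm high stands just left of the mat.
- surface_plate: Fixed dark cast-iron plate, 130 x 100 mm (x, y), top 60 mm above the bench, on which the loose block lies. Origin at the centre of its underside. A wooden instrument case 130 mm high stands to its left (from about 20 mm off), a dark box 86 mm high in front of it and open bins up to 112 mm high behind, with taller dial stands in them.

How it is judged:
By the outcome, as a careful person would: the job done as asked, in the order asked, and still so for the second after the job is handed in, with the robot touching nothing.
It also fails if it takes over 72 s, if anything falls off the work surface, if the arm or the gripper's body presses on something with over 40 N, if the wrist force passes 120 N, or if a joint passes its speed limit or range.

ROBOT

A 6-joint arm with a two-finger parallel gripper is mounted at the origin on a cart in front of the work surface, level with it; the furniture and walls round the work are solid. World frame = base frame: x ahead of the robot, y to its left, z up, the work surface at z = 0. Lengths are in m, angles in rad, forces in N, time in s.
With the tool pointing down it reaches from about 0.375 to 0.9 m from the base axis. Payload 3.1 kg.
Tool frame: the origin (TCP) lies midway between the tips of the shut fingers; the grasp point (between the pads) lies 19 mm behind it (manip.grasp_offset is the distance from the TCP to the grasp point, in m); z points along the fingers, y is the line along which they close (so a half turn about z gives the same grasp; the last joint's range is limited). The gripper opens to 85 mm and grips with 20 to 120 N. Pads are 22 mm wide; open, the fingers measure 114 mm over their backs; the gripper's body (76 mm by 85 mm) begins 54 mm behind the grasp point. The pads swing forward as they close: fully open they stand 13 mm farther back than shut.
Start: joints at [1.014, 0.527, 1.433, -0, 1.181, -0.178], TCP at [0.231, 0.581, 0.208] pointing down, gripper open.
Joint ranges: [-3.08, 3.08], [-0.75, 2.2], [0.22, 2.44], [-1.43, 4.57], [0, 2.65], [-2.85, 2.85]. Speed limits (rad/s): [2.79, 2.79, 3.14, 3.14, 3.14, 3.14].

INTERFACE

Orientations are given as a unit quaternion [x, y, z, w].
In Python, from station import sensors, cams, order, manip gives the robot as it stands.
- The arm moves only by the tool move_arm, never from a script. Its argument "targets" is a list of rows, each an object of numbers: "dx", "dy", "dz": the shift along the world's x, y, z normalised to -1 to 1, where 1 is 25 mm; "rx", "ry", "rz": the turn, a rotation vector about the world's x, y, z normalised to -1 to 1, where 1 is 30 degrees. A call has exactly 10 rows; each row shifts and turns the commanded pose from where the row before left it; what a row does not reach is not made up. A row lasts 1/8 s, in which the tool goes at most 62.5 mm and 10.7 degrees, less where a joint would pass 70% of its speed; a pose out of reach is approached as far as the arm can. A call with a number of a shift or a turn outside -1 to 1 is refused whole. A call with a gripper value outside its range is refused whole. "claw" is the opening in per cent of the stroke, from 0 (shut) to 100 (fully open), set as the call begins (left out, the last holds). The fingers move at their own pace and stop on an object; "newtons" is the grip in N (left out, the last holds). Time passes only in rows, so rows that do not move let the fingers close, or fill a call up. It gives the time, the measured TCP pose, the force, the opening and the grip force at its end, in the units of the state.
- sensors.sense(): the state, without advancing time (a new reading comes with each control period).
- cams.snapshot(name): name is "scene" or "side" or "wrist"; returns the picture (420x560x3 uint8, red, green, blue); there is no depth.
- cams.camera_model(name): a dict with "fx", "fy", "cx", "cy" (pixels), "extrinsics" (4x4, takes a point from world to camera coordinates). Camera axes: x right, y down, z forward; pixel columns grow to the right and rows downward; lengths in m; the calibration is good to about 2 mm. The wrist camera is an equidistant fisheye: a pixel r from the principal point sees the ray r / f radians off the axis. A picture is of the moment at which its call begins: read the wrist's pose just before it. camera_model takes no time and is no camera call; for the wrist camera it gives the pose at the moment of the call.
- order.sign_off(): hands the job in; it is judged then, once.
The state is a dict: "t": time; "q": joint angles; "qd": joint speeds; "tau": joint torques, N m; "tcp_pos": TCP position; "tool_rot": TCP orientation; "force": force on the tool from outside, world axes, zero at the start; "ft_torque": the same for the moment, N m; "finger_gap": opening from 0.0 (shut) to 1.0 (fully open); "gripper_force": force on a finger pad.
Only numpy, scipy, OpenCV 4.12 (cv2) and the standard library are available. Lean on these libraries where they do the work, as an engineer would, in place of code of your own. Each camera call takes 0.05 s, during which the arm holds its last target. There are 200 camera calls.

## Working session

There is one attempt and no reset: what is moved stays moved. The work goes in short steps, Python scripts to look and compute and a tool call to move; the robot and the scene stay as the last step left them, time stands still between calls to the robot, and variables do not carry over. Pictures are saved under pics/ and viewed, at most 10 in all, crops included, and the job is handed in when it is done.

Besides the shell and the picture viewer there is one more tool, called as name(argument=value, ...) on one line, values as JSON. move_arm: Moves the arm, as the interface text tells. Scaled input: -1 to 1 covers 25 mm each way for a shift and 30 degrees each way for a turn. Its arguments: {"type":"object","properties":{"targets":{"type":"array"},"claw":{"type":"number"},"newtons":{"type":"number"}},"required":["targets"]}

```bash
ls; mkdir -p pics; python3 - <<'E'
from station import sensors,cams,order,manip
import cv2,numpy as np
s=sensors.sense();print(s)
print(manip.grasp_offset)
a=cams.snapshot('scene');b=cams.snapshot('side');c=cams.snapshot('wrist')
for n,i in zip(('scene','side','wrist'),(a,b,c)):
    cv2.imwrite(f'pics/{n}0.png',cv2.resize(i[:,:,::-1],(800,600)))
    m=cams.camera_model(n);print(n,m)
E
```

```text
pics
{'t': 0.0, 'q': array([ 1.01452517e+00,  5.28483251e-01,  1.43389408e+00,  3.37748733e-05,
        1.18139193e+00, -1.78496505e-01]), 'qd': array([-9.05464178e-04, -1.13605785e-03, -5.39158689e-04,  1.18370428e-05,
        2.35505955e-04,  7.96099155e-04]), 'tau': array([ 8.77879065e-04, -4.42352486e+01, -1.78025651e+01, -5.15390252e-05,
        8.40128108e-03, -4.48415491e-06]), 'tcp_pos': array([0.23008788, 0.5802917 , 0.20742579]), 'tool_rot': array([ 1.87772331e-01,  9.82211977e-01, -1.01007220e-03, -4.05465570e-04]), 'force': array([-0.31854719, -1.11992157,  0.24918279]), 'ft_torque': array([-0.01966186,  0.04649025,  0.00328543]), 'gripper_force': 0.0, 'finger_gap': 1.0000965163361528}
0.0187
scene {'fx': 395.35531867338295, 'fy': 395.35531867338295, 'cx': 279.0852357623499, 'cy': 210.51701816541097, 'extrinsics': array([[ 0.57639314, -0.81715403,  0.00549906, -0.22728153],
       [-0.31744905, -0.23010866, -0.91993267,  0.24327779],
       [ 0.75299206,  0.52849721, -0.39203782,  0.55317676],
       [ 0.        ,  0.        ,  0.        ,  1.        ]])}
side {'fx': 393.26450270288996, 'fy': 393.26450270288996, 'cx': 277.7699567643619, 'cy': 211.34198585040687, 'extrinsics': array([[-0.98105918, -0.19235691, -0.02284074,  0.52210455],
       [-0.05073622,  0.36896397, -0.92805788,  0.07192628],
       [ 0.18694576, -0.90932085, -0.37173495,  0.86185043],
       [ 0.        ,  0.        ,  0.        ,  1.        ]])}
wrist {'fx': 325.19226210127806, 'fy': 325.19226210127806, 'cx': 275.3656022807802, 'cy': 204.2723010090925, 'extrinsics': array([[ 0.36824056,  0.92972951, -0.00139256, -0.62428378],
       [ 0.89672588, -0.35477238,  0.26461152, -0.03500879],
       [ 0.2455231 , -0.09868943, -0.96435409,  0.37959976],
       [ 0.        ,  0.        ,  0.        ,  1.        ]])}
```

View pics/scene0.png

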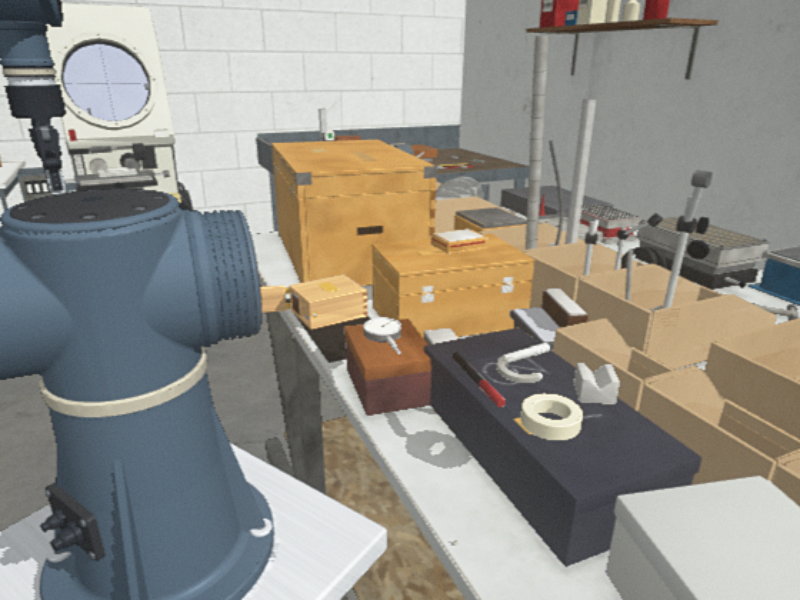

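View pics/side0.png

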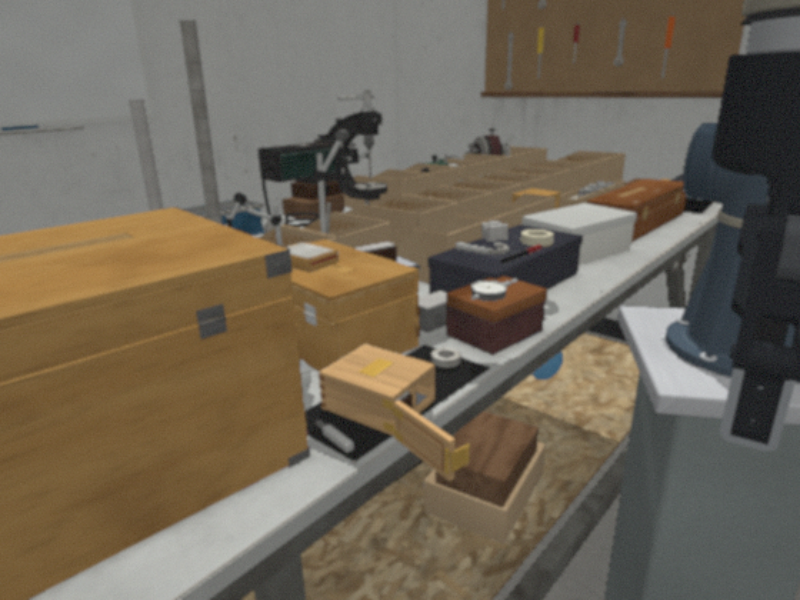

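View pics/wrist0.png

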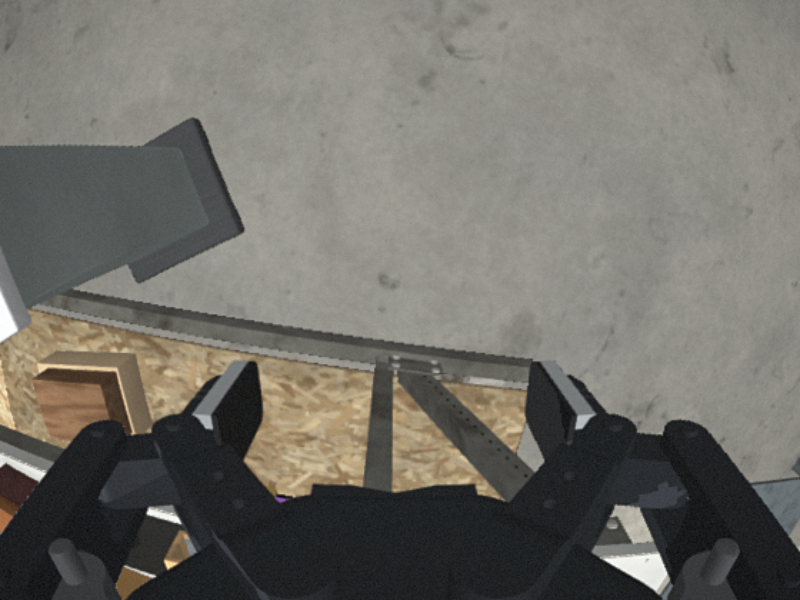

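The scene view shows the case at (330,300), with its door edge-on at (272,298). The loose block is at about (565,305), behind the black box. In the side view the case is at (378,385), its door open at (435,435), and the block partly hidden at (375,255). I'll zoom in on these.

```bash
cat > h.py <<'E'
import numpy as np,cv2
from station import sensors,cams,manip
def ray(m,u,v,fish=False):
    E=m['extrinsics'];R,t=E[:3,:3],E[:3,3]
    x=(u-m['cx'])/m['fx'];y=(v-m['cy'])/m['fy']
    if fish:
        th=np.hypot(x,y);s=np.sin(th)/max(th,1e-9);d=np.array([x*s,y*s,np.cos(th)])
    else: d=np.array([x,y,1.])
    return -R.T@t,R.T@d
def onz(m,u,v,z,fish=False):
    c,d=ray(m,u,v,fish);return c+d*(z-c[2])/d[2]
def proj(m,P,fish=False):
    p=m['extrinsics'][:3,:3]@np.asarray(P,float)+m['extrinsics'][:3,3]
    if fish:
        r=np.hypot(p[0],p[1]);th=np.arctan2(r,p[2]);return np.array([m['cx']+m['fx']*th*p[0]/r,m['cy']+m['fy']*th*p[1]/r])
    return np.array([m['cx']+m['fx']*p[0]/p[2],m['cy']+m['fy']*p[1]/p[2]])
E
python3 - <<'E'
from h import *
a=cams.snapshot('scene');b=cams.snapshot('side')
def crop(i,u,v,w,h,k): return cv2.resize(i[v:v+h,u:u+w,::-1],None,fx=k,fy=k,interpolation=cv2.INTER_CUBIC)
top=np.hstack([crop(a,175,175,100,75,4),crop(a,340,180,100,75,4)])
bot=np.hstack([crop(b,215,230,125,94,3.2),crop(b,220,150,125,94,3.2)])
bot=cv2.resize(bot,(800,300));cv2.imwrite('pics/crop1.png',np.vstack([top,bot]))
m=cams.camera_model('scene');k=.7
for p in [(555,291),(577,297),(587,318)]: print(onz(m,p[0]*k,p[1]*k,.094))
E
```

```text
[ 0.64416171 -0.13764035  0.094     ]
[ 0.64023072 -0.17575373  0.094     ]
[ 0.56971703 -0.21498806  0.094     ]
```

View pics/crop1.png

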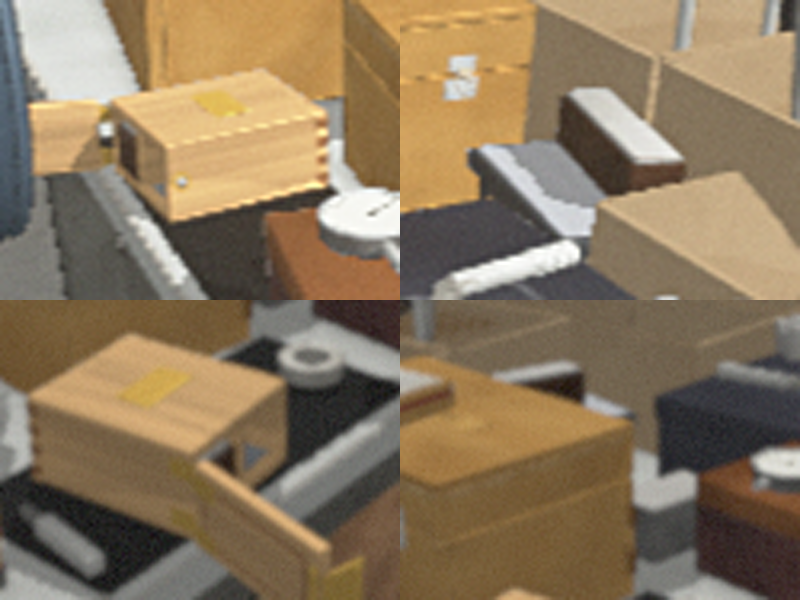

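```bash
cat > fit.py <<'E'
from h import *
from scipy.optimize import least_squares
S=cams.camera_model('scene');D=cams.camera_model('side')
sc=lambda x,y:(175+x/4,175+y/4); sc2=lambda x,y:(340+(x-400)/4,180+y/4); sd=lambda x,y:(215+x/3.2,230+(y-300)/3.2)
def pose(p,q):
    c,s=np.cos(p[2]),np.sin(p[2]);return [p[0]+c*q[0]-s*q[1],p[1]+s*q[0]+c*q[1],q[2]]
# case: x into case
L,W,T=.057,.048,.056
obs=[(S,sc(110,102),(-L,W,T)),(S,sc(265,70),(L,W,T)),(S,sc(328,121),(L,-W,T)),(S,sc(168,148),(-L,-W,T)),(S,sc(172,220),(-L,-W,.002)),
(D,sd(135,335),(L,-W,T)),(D,sd(285,378),(-L,-W,T)),(D,sd(32,398),(L,W,T)),(D,sd(180,465),(-L,W,T)),(D,sd(285,458),(-L,-W,.002))]
f=lambda p,o:np.concatenate([proj(m,pose(p,q))-np.array(uv) for m,uv,q in o])
best=min((least_squares(f,[.35,.55,a],args=(obs,),loss='soft_l1') for a in(-1.5,-.8,0,.8,1.5)),key=lambda r:r.cost)
print('case',best.x,np.degrees(best.x[2]),f(best.x,obs).round(1).reshape(-1,2).tolist())
c=best.x
L,W,T=.0525,.016,.094
ob=[(S,sc2(570,90),(L,W,T)),(S,sc2(609,90),(L,-W,T)),(S,sc2(684,157),(-L,-W,T)),(S,sc2(640,163),(-L,W,T))]
bb=least_squares(f,[.62,-.17,.4],args=(ob,));print('block',bb.x,np.degrees(bb.x[2]),f(bb.x,ob).round(1).tolist())
bb=least_squares(f,[.62,-.17,.4],args=(ob[2:],)) if 0 else bb
def g(a):
    # free edge top outer corner local (-.004,-.098), inner (.004,-.098)
    ca,sa=np.cos(-a[0]),np.sin(-a[0]);r=[]
    for uv,q in((sd(318,552),(.004,-.098)),(sd(330,545),(-.004,-.098))):
        P=pose(c,(-.062+ca*q[0]-sa*q[1],.05+sa*q[0]+ca*q[1],.055));r.append(proj(D,P)-np.array(uv))
    return np.concatenate(r)
for s0 in(1.9,):
    d=least_squares(g,[s0]);print('door',d.x,d.fun.round(1))
    for q in((-.004,-.098),(.004,-.098),(.026,-.098)):
        a=d.x[0];ca,sa=np.cos(-a),np.sin(-a);print(pose(c,(-.062+ca*q[0]-sa*q[1],.05+sa*q[0]+ca*q[1],.055)))
E
python3 fit.py
```

```text
case [ 0.50931583  0.24114157 -0.43192401] -24.747423080357905 [[0.1, -1.6], [0.3, -0.8], [0.2, -2.4], [-0.9, -0.7], [-0.7, 0.9], [-1.1, -1.2], [0.5, 0.3], [-2.2, -1.4], [2.2, -3.9], [0.4, 0.7]]
block [ 0.61384216 -0.16662404  0.74293104] 42.56681325126823 [-1.8, -0.2, 1.3, -0.8, 1.9, 0.6, -1.4, -0.1]
door [1.85533626] [ 3.7 -2.7 -4.   1.6]
[np.float64(0.4026626203924761), np.float64(0.37987934559801406), 0.055]
[np.float64(0.3974088433476059), np.float64(0.3738462844543826), 0.055]
[np.float64(0.3829609564742129), np.float64(0.35725536630939625), 0.055]
```

move_arm(targets=[{"dz": 1},{"dz": 1},{"dz": 1},{"dx": 0.39,"dy": -0.97,"rz": -0.13},{"dx": 0.39,"dy": -0.97,"rz": -0.13},{"dx": 0.39,"dy": -0.97,"rz": -0.13},{"dx": 0.39,"dy": -0.97,"rz": -0.13},{"dx": 0.39,"dy": -0.97,"rz": -0.13},{"dx": 0.39,"dy": -0.97,"rz": -0.13},{"dx": 0.39,"dy": -0.97,"rz": -0.13}], claw=65)

```text
schema error: expected keys dx, dy, dz, rx, ry, rz
```

move_arm(targets=[{"dx": 0.39,"dy": -0.97,"rz": -0.13},{"dx": 0.39,"dy": -0.97,"rz": -0.13},{"dx": 0.39,"dy": -0.97,"rz": -0.13},{"dx": 0.39,"dy": -0.97,"rz": -0.13},{"dx": 0.39,"dy": -0.97,"rz": -0.13},{"dx": 0.39,"dy": -0.97,"rz": -0.13},{"dx": 0.39,"dy": -0.97,"rz": -0.13},{"dx": 0.39,"dy": -0.97,"rz": -0.13},{"dx": 0.39,"dy": -0.97,"rz": -0.13},{"dx": 0.39,"dy": -0.97,"rz": -0.13}])

```text
schema error: expected keys dx, dy, dz, rx, ry, rz
```

move_arm(targets=[{"dx": 0.39,"dy": -0.97,"rz": -0.13},{"dx": 0.39,"dy": -0.97,"rz": -0.13},{"dx": 0.39,"dy": -0.97,"rz": -0.13},{"dx": 0.39,"dy": -0.97,"rz": -0.13},{"dx": 0.39,"dy": -0.97,"rz": -0.13},{"dx": 0.39,"dy": -0.97,"rz": -0.13},{"dx": 0.39,"dy": -0.97,"rz": -0.13},{"dx": 0.39,"dy": -0.97,"rz": -0.13},{"dx": 0.39,"dy": -0.97,"rz": -0.13},{"dx": 0.39,"dy": -0.97,"rz": -0.13}])

```text
schema error: expected keys dx, dy, dz, rx, ry, rz
```

move_arm(targets=[{"dx": 0.39,"dy": -0.97,"rz": -0.13},{"dx": 0.39,"dy": -0.97,"rz": -0.13},{"dx": 0.39,"dy": -0.97,"rz": -0.13},{"dx": 0.39,"dy": -0.97},{"dx": 0.39,"dy": -0.97},{"dx": 0,"dy": 0},{"dx": 0},{"dx": 0},{"dx": 0},{"dx": 0}])

```text
schema error: expected keys dx, dy, dz, rx, ry, rz
```

```bash
python3 - <<'E'
from h import *
import json
m=cams.camera_model('wrist');i=cams.snapshot('wrist')
cv2.imwrite('pics/w1.png',cv2.resize(i[:,:,::-1],(800,600),interpolation=cv2.INTER_CUBIC))
m['extrinsics']=m['extrinsics'].tolist();json.dump(m,open('w1.json','w'));s=sensors.sense();print(s['tcp_pos'],s['tool_rot'],s['finger_gap'],s['t'])
E
```

```text
[0.23037975 0.58070975 0.20805822] [ 1.87785037e-01  9.82210081e-01 -3.43591312e-04 -1.38949186e-04] 1.002071023222409 0.3
```

View pics/w1.png

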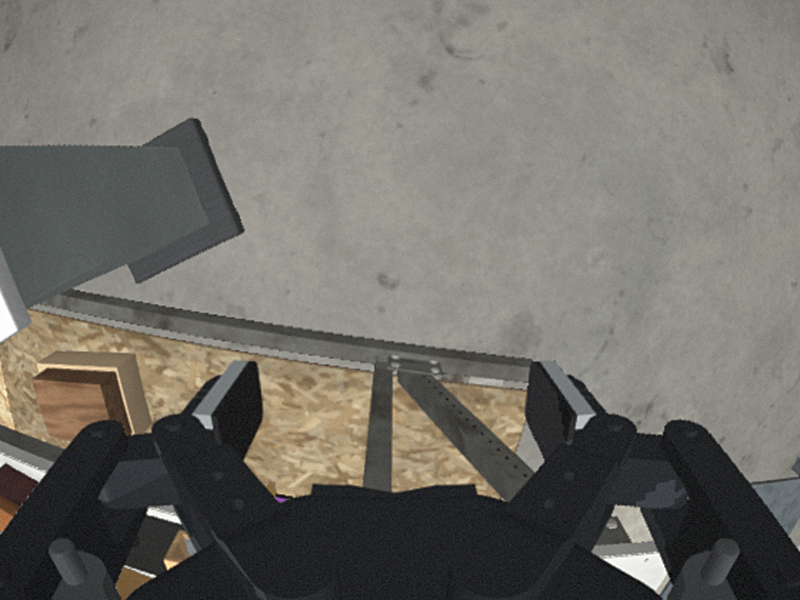

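The picture is unchanged because every row needs all six keys and the moves were refused. I'll resend them in full.

move_arm(targets=[{"dx": 0,"dy": 0,"dz": 1,"rx": 0,"ry": 0,"rz": 0},{"dx": 0,"dy": 0,"dz": 1,"rx": 0,"ry": 0,"rz": 0},{"dx": 0,"dy": 0,"dz": 1,"rx": 0,"ry": 0,"rz": 0},{"dx": 0.39,"dy": -0.97,"dz": 0,"rx": 0,"ry": 0,"rz": -0.13},{"dx": 0.39,"dy": -0.97,"dz": 0,"rx": 0,"ry": 0,"rz": -0.13},{"dx": 0.39,"dy": -0.97,"dz": 0,"rx": 0,"ry": 0,"rz": -0.13},{"dx": 0.39,"dy": -0.97,"dz": 0,"rx": 0,"ry": 0,"rz": -0.13},{"dx": 0.39,"dy": -0.97,"dz": 0,"rx": 0,"ry": 0,"rz": -0.13},{"dx": 0.39,"dy": -0.97,"dz": 0,"rx": 0,"ry": 0,"rz": -0.13},{"dx": 0.39,"dy": -0.97,"dz": 0,"rx": 0,"ry": 0,"rz": -0.13}], claw=65)

```text
t: 1.55
tcp_pos: [0.299, 0.4103, 0.2835]
tool_rot: [0.415, 0.91, 0.0, 0.0]
force: [0.6, -0.0, -0.4]
finger_gap: 0.654
gripper_force: 0.0
```

move_arm(targets=[{"dx": 0.39,"dy": -0.97,"dz": 0,"rx": 0,"ry": 0,"rz": -0.13},{"dx": 0.39,"dy": -0.97,"dz": 0,"rx": 0,"ry": 0,"rz": -0.13},{"dx": 0.39,"dy": -0.97,"dz": 0,"rx": 0,"ry": 0,"rz": -0.13},{"dx": 0.39,"dy": -0.97,"dz": 0,"rx": 0,"ry": 0,"rz": -0.13},{"dx": 0.39,"dy": -0.97,"dz": 0,"rx": 0,"ry": 0,"rz": -0.13},{"dx": 0.39,"dy": -0.97,"dz": 0,"rx": 0,"ry": 0,"rz": -0.13},{"dx": 0.39,"dy": -0.97,"dz": 0,"rx": 0,"ry": 0,"rz": -0.13},{"dx": 0.39,"dy": -0.97,"dz": 0,"rx": 0,"ry": 0,"rz": -0.13},{"dx": 0.39,"dy": -0.97,"dz": 0,"rx": 0,"ry": 0,"rz": -0.13},{"dx": 0.39,"dy": -0.97,"dz": 0,"rx": 0,"ry": 0,"rz": -0.13}])

```text
t: 2.8
tcp_pos: [0.3965, 0.1678, 0.2836]
tool_rot: [0.695, 0.719, 0.0, 0.0]
force: [0.2, -0.4, 0.2]
finger_gap: 0.652
gripper_force: 0.0
```

move_arm(targets=[{"dx": 0.39,"dy": -0.97,"dz": 0,"rx": 0,"ry": 0,"rz": -0.13},{"dx": 0.39,"dy": -0.97,"dz": 0,"rx": 0,"ry": 0,"rz": -0.13},{"dx": 0.39,"dy": -0.97,"dz": 0,"rx": 0,"ry": 0,"rz": -0.13},{"dx": 0.39,"dy": -0.97,"dz": 0,"rx": 0,"ry": 0,"rz": -0.13},{"dx": 0.39,"dy": -0.97,"dz": 0,"rx": 0,"ry": 0,"rz": -0.13},{"dx": 0.39,"dy": -0.97,"dz": 0,"rx": 0,"ry": 0,"rz": -0.13},{"dx": 0.39,"dy": -0.97,"dz": 0,"rx": 0,"ry": 0,"rz": -0.13},{"dx": 0.39,"dy": -0.97,"dz": 0,"rx": 0,"ry": 0,"rz": -0.13},{"dx": 0.39,"dy": -0.97,"dz": 0,"rx": 0,"ry": 0,"rz": -0.13},{"dx": 0.39,"dy": -0.97,"dz": 0,"rx": 0,"ry": 0,"rz": -0.13}])

```text
t: 4.05
tcp_pos: [0.4939, -0.0747, 0.2835]
tool_rot: [0.895, 0.446, 0.0, 0.0]
force: [0.4, 0.2, 0.5]
finger_gap: 0.65
gripper_force: 0.0
```

move_arm(targets=[{"dx": 0.39,"dy": -0.97,"dz": 0,"rx": 0,"ry": 0,"rz": -0.13},{"dx": 0.39,"dy": -0.97,"dz": 0,"rx": 0,"ry": 0,"rz": -0.13},{"dx": 0.39,"dy": -0.97,"dz": 0,"rx": 0,"ry": 0,"rz": -0.13},{"dx": 0.39,"dy": -0.97,"dz": 0,"rx": 0,"ry": 0,"rz": 0},{"dx": 0.39,"dy": -0.97,"dz": 0,"rx": 0,"ry": 0,"rz": 0},{"dx": 0,"dy": 0,"dz": 0,"rx": 0,"ry": 0,"rz": 0},{"dx": 0,"dy": 0,"dz": 0,"rx": 0,"ry": 0,"rz": 0},{"dx": 0,"dy": 0,"dz": 0,"rx": 0,"ry": 0,"rz": 0},{"dx": 0,"dy": 0,"dz": 0,"rx": 0,"ry": 0,"rz": 0},{"dx": 0,"dy": 0,"dz": 0,"rx": 0,"ry": 0,"rz": 0}])

```text
t: 5.3
tcp_pos: [0.5424, -0.1946, 0.2836]
tool_rot: [0.935, 0.353, 0.0, 0.0]
force: [-0.0, 1.2, 0.9]
finger_gap: 0.65
gripper_force: 0.0
```

```bash
python3 - <<'E'
from h import *
import json
m=cams.camera_model('wrist');i=cams.snapshot('wrist')
cv2.imwrite('pics/w2.png',cv2.resize(i[:,:,::-1],(800,600),interpolation=cv2.INTER_CUBIC))
m['extrinsics']=m['extrinsics'].tolist();json.dump(m,open('w2.json','w'));s=sensors.sense();print(s['tcp_pos'],s['tool_rot'],s['finger_gap'],s['t'],s['q'])
E
```

```text
[ 0.54246161 -0.19470496  0.28358457] [9.35507007e-01 3.53308129e-01 5.57183754e-05 6.21799893e-05] 0.6512057299552971 5.35 [-5.38415944e-01  3.82872198e-01  1.46368706e+00  1.02976782e-05
  1.29486671e+00  3.10167694e-01]
```

View pics/w2.png

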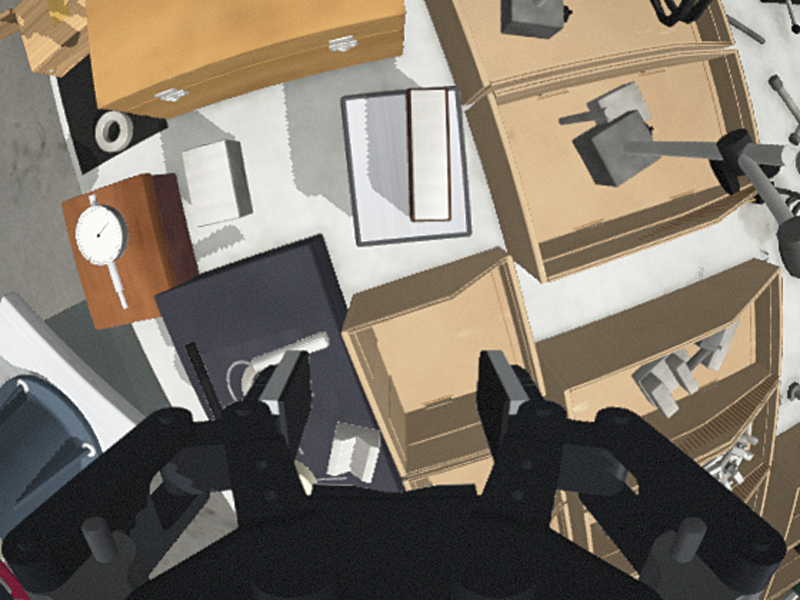

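The wrist view shows the block's steel face at corners (411,90), (449,90), (451,220) and (411,219). A bin wall runs close by on the right, from (470,110) to (543,280).

```bash
python3 - <<'E'
from h import *
import json
m=json.load(open('w2.json'));m['extrinsics']=np.array(m['extrinsics'])
P=lambda u,v,z:onz(m,u*.7,v*.7,z,True)
Q=np.array([P(*p,.094) for p in((411,90),(449,90),(451,220),(411,219))]);print(Q.round(4))
c=Q.mean(0);d=(Q[0]+Q[1]-Q[2]-Q[3])/2;print('c',c,'len',np.linalg.norm(d),'yaw',np.degrees(np.arctan2(d[1],d[0])),'w',np.linalg.norm((Q[0]+Q[3]-Q[1]-Q[2])/2))
for n,p in dict(binA=(470,110,.112),binB=(543,280,.112),bin2c=(512,252,.112),bin2l=(346,325,.112),plate=(356,245,.06),plate2=(470,238,.06),plate3=(342,97,.06),boxc=(320,237,.086),inst=(403,55,.05),instt=(400,12,.13)).items():
  w=P(*p);y=np.arctan2(d[1],d[0]);r=w-c;print(n,w.round(3),'along',round(r[0]*np.cos(y)+r[1]*np.sin(y),3),'left',round(-r[0]*np.sin(y)+r[1]*np.cos(y),3))
E
```

```text
[[ 0.6465 -0.1205  0.094 ]
 [ 0.666  -0.1416  0.094 ]
 [ 0.592  -0.2102  0.094 ]
 [ 0.5719 -0.1867  0.094 ]]
c [ 0.61908555 -0.16475077  0.094     ] len 0.1003275607382225 yaw 42.19198669941825 w 0.029905326134744937
binA [ 0.662 -0.163  0.112] along 0.033 left -0.027
binB [ 0.607 -0.293  0.112] along -0.095 left -0.087
bin2c [ 0.606 -0.258  0.112] along -0.073 left -0.06
bin2l [ 0.479 -0.202  0.112] along -0.129 left 0.067
plate [ 0.522 -0.17   0.06 ] along -0.075 left 0.061
plate2 [ 0.592 -0.239  0.06 ] along -0.07 left -0.036
plate3 [ 0.61  -0.078  0.06 ] along 0.051 left 0.07
boxc [ 0.513 -0.142  0.086] along -0.064 left 0.088
inst [ 0.672 -0.091  0.05 ] along 0.089 left 0.019
instt [ 0.679 -0.08   0.13 ] along 0.102 left 0.022
```

move_arm(targets=[{"dx": 0.97,"dy": 0.1,"dz": 0,"rx": 0,"ry": 0,"rz": 0.027},{"dx": 0.97,"dy": 0.1,"dz": 0,"rx": 0,"ry": 0,"rz": 0},{"dx": 0,"dy": 0,"dz": -1,"rx": 0,"ry": 0,"rz": 0},{"dx": 0,"dy": 0,"dz": -1,"rx": 0,"ry": 0,"rz": 0},{"dx": 0,"dy": 0,"dz": -1,"rx": 0,"ry": 0,"rz": 0},{"dx": 0,"dy": 0,"dz": -1,"rx": 0,"ry": 0,"rz": 0},{"dx": 0,"dy": 0,"dz": -1,"rx": 0,"ry": 0,"rz": 0},{"dx": 0,"dy": 0,"dz": -1,"rx": 0,"ry": 0,"rz": 0},{"dx": 0,"dy": 0,"dz": -0.5,"rx": 0,"ry": 0,"rz": 0},{"dx": 0,"dy": 0,"dz": 0,"rx": 0,"ry": 0,"rz": 0}])

```text
t: 6.6
tcp_pos: [0.5906, -0.1898, 0.1202]
tool_rot: [0.933, 0.36, -0.001, -0.001]
force: [0.5, -0.6, -0.0]
finger_gap: 0.647
gripper_force: 0.0
```

```bash
python3 - <<'E'
from h import *
import json
m=cams.camera_model('wrist');i=cams.snapshot('wrist')
cv2.imwrite('pics/w3.png',cv2.resize(i[:,:,::-1],(800,600),interpolation=cv2.INTER_CUBIC))
m['extrinsics']=m['extrinsics'].tolist();json.dump(m,open('w3.json','w'));s=sensors.sense();print(s['tcp_pos'],s['tool_rot'],s['t'])
E
```

```text
[ 0.59127632 -0.1901957   0.12111472] [9.33062063e-01 3.59715397e-01 8.60422107e-05 1.10569467e-04] 6.65
```

View pics/w3.png

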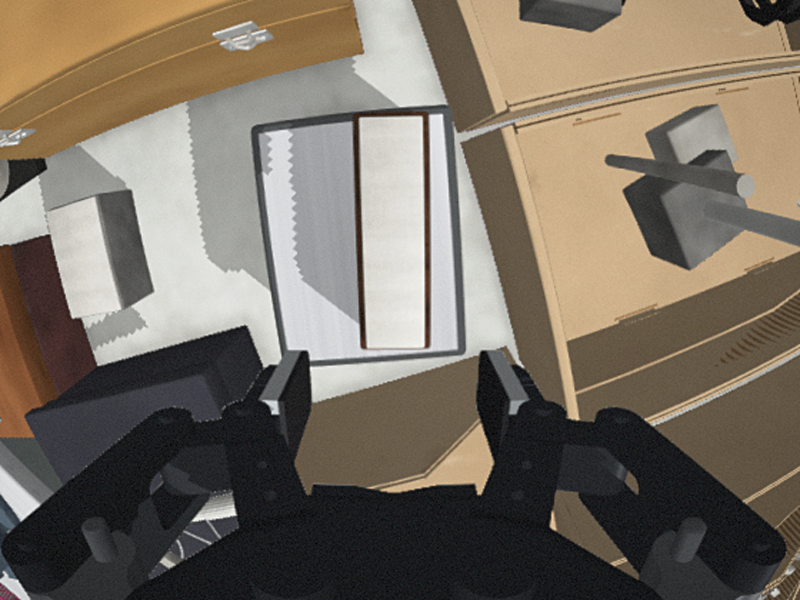

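The block outline is at (355,112), (428,113), (430,348) and (361,349), square to the fingers and between them.

```bash
python3 - <<'E'
from h import *
import json
m=json.load(open('w3.json'));m['extrinsics']=np.array(m['extrinsics'])
P=lambda u,v,z:onz(m,u*.7,v*.7,z,True)
Q=np.array([P(*p,.094) for p in((355,112),(428,113),(430,348),(361,349))]);print(Q.round(4))
c=Q.mean(0);d=(Q[0]+Q[1]-Q[2]-Q[3])/2;y=np.arctan2(d[1],d[0]);print('c',c,'len',np.linalg.norm(d),'yaw',np.degrees(y),'w',np.linalg.norm((Q[0]+Q[3]-Q[1]-Q[2])/2))
r=np.array([.5913,-.1902])-c[:2];print(r[0]*np.cos(y)+r[1]*np.sin(y),-r[0]*np.sin(y)+r[1]*np.cos(y),'toolx',np.degrees(2*np.arctan2(.3597,.933)))
E
```

```text
[[ 0.6469 -0.1175  0.094 ]
 [ 0.6666 -0.1399  0.094 ]
 [ 0.5927 -0.21    0.094 ]
 [ 0.5715 -0.1874  0.094 ]]
c [ 0.6194208  -0.16369264  0.094     ] len 0.10241782911538043 yaw 43.16754189666186 w 0.030404031601042332
-0.038644671377341205 -9.490913033163503e-05 toolx 42.16634971452194
```

move_arm(targets=[{"dx": 0,"dy": 0,"dz": -0.9,"rx": 0,"ry": 0,"rz": 0.027},{"dx": 0,"dy": 0,"dz": -0.6,"rx": 0,"ry": 0,"rz": 0},{"dx": 0,"dy": 0,"dz": -0.5,"rx": 0,"ry": 0,"rz": 0},{"dx": 0,"dy": 0,"dz": -0.24,"rx": 0,"ry": 0,"rz": 0},{"dx": 0,"dy": 0,"dz": 0,"rx": 0,"ry": 0,"rz": 0},{"dx": 0,"dy": 0,"dz": 0,"rx": 0,"ry": 0,"rz": 0},{"dx": 0,"dy": 0,"dz": 0,"rx": 0,"ry": 0,"rz": 0},{"dx": 0,"dy": 0,"dz": 0,"rx": 0,"ry": 0,"rz": 0},{"dx": 0,"dy": 0,"dz": 0,"rx": 0,"ry": 0,"rz": 0},{"dx": 0,"dy": 0,"dz": 0,"rx": 0,"ry": 0,"rz": 0}])

```text
t: 7.9
tcp_pos: [0.591, -0.1901, 0.065]
tool_rot: [0.931, 0.366, 0.0, 0.0]
force: [-0.4, -0.7, -0.1]
finger_gap: 0.653
gripper_force: 0.0
```

move_arm(targets=[{"dx": 0,"dy": 0,"dz": 0,"rx": 0,"ry": 0,"rz": 0},{"dx": 0,"dy": 0,"dz": 0,"rx": 0,"ry": 0,"rz": 0},{"dx": 0,"dy": 0,"dz": 0,"rx": 0,"ry": 0,"rz": 0},{"dx": 0,"dy": 0,"dz": 0,"rx": 0,"ry": 0,"rz": 0},{"dx": 0,"dy": 0,"dz": 0,"rx": 0,"ry": 0,"rz": 0},{"dx": 0,"dy": 0,"dz": 0,"rx": 0,"ry": 0,"rz": 0},{"dx": 0,"dy": 0,"dz": 0,"rx": 0,"ry": 0,"rz": 0},{"dx": 0,"dy": 0,"dz": 0,"rx": 0,"ry": 0,"rz": 0},{"dx": 0,"dy": 0,"dz": 0.2,"rx": 0,"ry": 0,"rz": 0},{"dx": 0,"dy": 0,"dz": 0.2,"rx": 0,"ry": 0,"rz": 0}], claw=0, newtons=70)

```text
t: 9.15
tcp_pos: [0.5905, -0.1899, 0.0743]
tool_rot: [0.931, 0.366, -0.001, -0.001]
force: [0.0, 0.2, -3.4]
finger_gap: 0.341
gripper_force: 69.3
```

move_arm(targets=[{"dx": 0,"dy": 0,"dz": 0.5,"rx": 0,"ry": 0,"rz": 0},{"dx": 0,"dy": 0,"dz": 0.8,"rx": 0,"ry": 0,"rz": 0},{"dx": 0,"dy": 0,"dz": 1,"rx": 0,"ry": 0,"rz": 0},{"dx": 0,"dy": 0,"dz": 1,"rx": 0,"ry": 0,"rz": 0},{"dx": 0,"dy": 0,"dz": 1,"rx": 0,"ry": 0,"rz": 0},{"dx": 0,"dy": 0,"dz": 1,"rx": 0,"ry": 0,"rz": 0},{"dx": 0,"dy": 0,"dz": 0.9,"rx": 0,"ry": 0,"rz": 0},{"dx": 0,"dy": 0,"dz": 0.4,"rx": 0,"ry": 0,"rz": 0},{"dx": -0.3,"dy": 0.5,"dz": 0,"rx": 0,"ry": 0,"rz": -0.07},{"dx": -0.5,"dy": 0.9,"dz": 0,"rx": 0,"ry": 0,"rz": -0.14}])

```text
t: 10.4
tcp_pos: [0.5707, -0.1553, 0.2396]
tool_rot: [0.95, 0.313, -0.0, -0.0]
force: [-0.4, -0.4, -2.8]
finger_gap: 0.35
gripper_force: 69.5
```

move_arm(targets=[{"dx": -0.56,"dy": 0.97,"dz": 0,"rx": 0,"ry": 0,"rz": -0.14},{"dx": -0.56,"dy": 0.97,"dz": 0,"rx": 0,"ry": 0,"rz": -0.14},{"dx": -0.56,"dy": 0.97,"dz": 0,"rx": 0,"ry": 0,"rz": -0.14},{"dx": -0.56,"dy": 0.97,"dz": 0,"rx": 0,"ry": 0,"rz": -0.14},{"dx": -0.56,"dy": 0.97,"dz": 0,"rx": 0,"ry": 0,"rz": -0.14},{"dx": -0.56,"dy": 0.97,"dz": 0,"rx": 0,"ry": 0,"rz": -0.14},{"dx": -0.56,"dy": 0.97,"dz": 0,"rx": 0,"ry": 0,"rz": -0.14},{"dx": -0.56,"dy": 0.97,"dz": 0,"rx": 0,"ry": 0,"rz": -0.14},{"dx": -0.56,"dy": 0.97,"dz": 0,"rx": 0,"ry": 0,"rz": -0.14},{"dx": -0.56,"dy": 0.97,"dz": 0,"rx": 0,"ry": 0,"rz": -0.14}])

```text
t: 11.65
tcp_pos: [0.4299, 0.0883, 0.2397]
tool_rot: [0.999, -0.048, -0.0, -0.0]
force: [0.2, 0.2, -3.1]
finger_gap: 0.343
gripper_force: 69.6
```

move_arm(targets=[{"dx": -0.56,"dy": 0.97,"dz": 0,"rx": 0,"ry": 0,"rz": -0.14},{"dx": -0.56,"dy": 0.97,"dz": 0,"rx": 0,"ry": 0,"rz": -0.14},{"dx": -0.56,"dy": 0.97,"dz": 0,"rx": 0,"ry": 0,"rz": -0.14},{"dx": -0.56,"dy": 0.97,"dz": 0,"rx": 0,"ry": 0,"rz": -0.14},{"dx": -0.3,"dy": 0.5,"dz": 0,"rx": 0,"ry": 0,"rz": -0.09},{"dx": 0,"dy": 0,"dz": 0,"rx": 0,"ry": 0,"rz": 0},{"dx": 0,"dy": 0,"dz": 0,"rx": 0,"ry": 0,"rz": 0},{"dx": 0,"dy": 0,"dz": 0,"rx": 0,"ry": 0,"rz": 0},{"dx": 0,"dy": 0,"dz": 0,"rx": 0,"ry": 0,"rz": 0},{"dx": 0,"dy": 0,"dz": 0,"rx": 0,"ry": 0,"rz": 0}])

```text
t: 12.9
tcp_pos: [0.3677, 0.1966, 0.2399]
tool_rot: [0.977, -0.215, -0.0, 0.0]
force: [-0.5, 0.3, -2.6]
finger_gap: 0.344
gripper_force: 69.6
```

```bash
python3 - <<'E'
from h import *
import json
m=cams.camera_model('wrist');i=cams.snapshot('wrist')
cv2.imwrite('pics/w4.png',cv2.resize(i[:,:,::-1],(800,600),interpolation=cv2.INTER_CUBIC))
m['extrinsics']=m['extrinsics'].tolist();json.dump(m,open('w4.json','w'));s=sensors.sense();print(s['tcp_pos'],s['tool_rot'],s['t'],s['q'],np.degrees(2*np.arctan2(s['tool_rot'][1],s['tool_rot'][0])))
E
```

```text
[0.36763444 0.19671556 0.23987267] [ 9.76576009e-01 -2.15172715e-01 -3.61166437e-05  1.12332450e-05] 12.95 [2.21847128e-01 1.98809404e-01 1.88319674e+00 1.18600205e-05
 1.05966145e+00 2.22637502e+00] -24.851320631850562
```

View pics/w4.png

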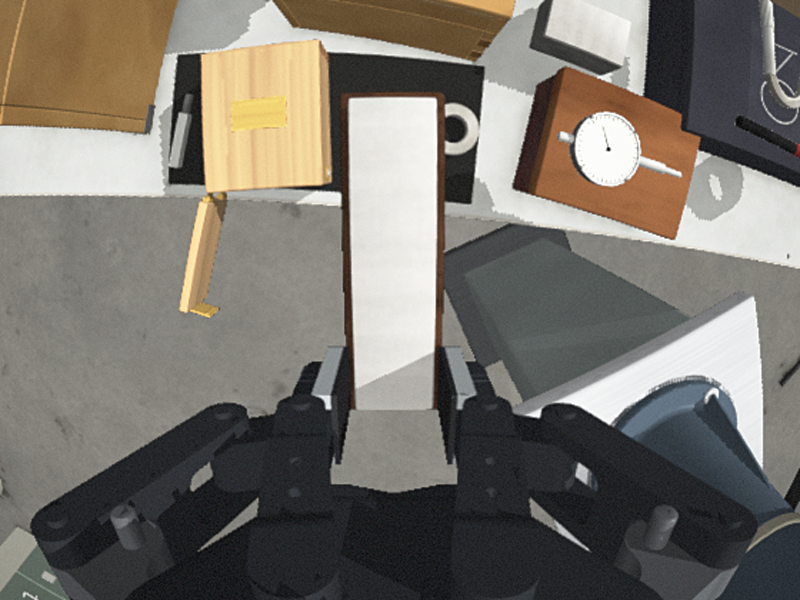

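The wrist view shows the case top at (203,56), (321,42), (328,182) and (209,190). The door is open with its free edge at (187,310). The held block has corners (342,94), (443,94), (437,408) and (347,408).

```bash
cat > fit2.py <<'E'
from h import *
import json
from scipy.optimize import least_squares
m=json.load(open('w4.json'));m['extrinsics']=np.array(m['extrinsics']);k=.7
def pose(p,q):
    c,s=np.cos(p[2]),np.sin(p[2]);return [p[0]+c*q[0]-s*q[1],p[1]+s*q[0]+c*q[1],q[2]]
f=lambda p,o,mm:np.concatenate([proj(mm,pose(p,q),True)-np.array(uv)*k for uv,q in o])
L,W,T=.057,.048,.056
ob=[((203,56),(L,W,T)),((321,42),(L,-W,T)),((328,182),(-L,-W,T)),((209,190),(-L,W,T))]
b=least_squares(f,[.51,.24,-.43],args=(ob,m));c=b.x;print('case',c,np.degrees(c[2]),b.fun.round(1))
tcp=np.array([.3676,.1967]);a=np.radians(-24.85)
L,W,T=.0525,.016,.269
ob=[((342,94),(L,W,T)),((443,94),(L,-W,T)),((437,408),(-L,-W,T)),((347,408),(-L,W,T))]
b=least_squares(f,[.4,.18,-.43],args=(ob,m));r=b.x[:2]-tcp
print('blk in tool: along',r@[np.cos(a),np.sin(a)],'left',r@[-np.sin(a),np.cos(a)],'yaw',np.degrees(b.x[2]-a),b.fun.round(1))
for uv in((187,310),(196,312),(180,309)):
    P=onz(m,uv[0]*k,uv[1]*k,.055,True);d=P[:2]-c[:2];C,S=np.cos(c[2]),np.sin(c[2]);print('door',P.round(3),'case frame',np.round([C*d[0]+S*d[1],-S*d[0]+C*d[1]],3))
E
python3 fit2.py
```

```text
case [ 0.5094512   0.24133367 -0.39652694] -22.719320401218773 [ 0.1 -1.5  0.4 -2.8 -0.6  1.5  0.   2.5]
blk in tool: along 0.03832025790026044 left 0.00044171521379185626 yaw -0.08121845099191193 [-3.  -3.6  2.9 -3.5  1.3  4.7 -1.3  4.6]
door [0.4   0.375 0.055] case frame [-0.153  0.081]
door [0.395 0.368 0.055] case frame [-0.155  0.073]
door [0.404 0.381 0.055] case frame [-0.152  0.088]
```

```bash
python3 - <<'E'
import cv2,numpy as np
i=cv2.resize(cv2.imread('pics/w4.png'),(560,420),interpolation=cv2.INTER_AREA)
for r in (45,70,95,118):
    print(r,'R',[tuple(int(v) for v in i[r,c,::-1]) for c in range(214,238,2)])
    print('  L',[tuple(int(v) for v in i[r,c,::-1]) for c in range(136,156,2)])
for c in (165,185,205):
    print(c,'T',[int(i[r,c,2]) for r in range(24,44,2)],'B',[tuple(int(v) for v in i[r,c,::-1]) for r in range(124,146,2)])
E
```

```text
45 R [(247, 219, 159), (242, 212, 153), (242, 211, 153), (246, 221, 159), (250, 223, 162), (179, 145, 103), (194, 157, 114), (195, 160, 115), (81, 70, 57), (45, 45, 42), (44, 46, 42), (42, 42, 39)]
  L [(41, 44, 40), (40, 40, 39), (88, 72, 58), (243, 208, 150), (241, 209, 151), (239, 208, 151), (240, 208, 149), (244, 216, 156), (241, 210, 152), (237, 206, 149)]
70 R [(245, 219, 157), (244, 218, 155), (238, 206, 149), (246, 219, 160), (250, 225, 163), (198, 159, 116), (185, 151, 110), (194, 157, 112), (127, 109, 82), (36, 38, 37), (46, 47, 44), (44, 47, 43)]
  L [(27, 26, 22), (31, 32, 34), (72, 61, 48), (240, 202, 147), (240, 208, 147), (240, 210, 150), (243, 214, 154), (247, 221, 158), (244, 217, 156), (239, 205, 147)]
95 R [(243, 212, 152), (245, 219, 157), (238, 204, 149), (243, 214, 156), (249, 225, 165), (224, 184, 132), (180, 145, 107), (191, 154, 110), (196, 161, 115), (37, 38, 36), (42, 44, 42), (42, 45, 42)]
  L [(33, 33, 31), (31, 30, 29), (24, 26, 24), (219, 176, 129), (242, 213, 153), (241, 210, 150), (242, 214, 155), (247, 221, 162), (248, 223, 162), (243, 214, 152)]
118
[... 402 characters left out ...]
4, 244, 243, 244] B [(242, 212, 154), (242, 215, 153), (242, 213, 154), (243, 214, 154), (225, 184, 133), (173, 173, 170), (177, 180, 175), (166, 163, 154), (133, 130, 123), (136, 133, 127), (135, 133, 127)]
185 T [226, 225, 226, 226, 226, 231, 230, 230, 232, 232] B [(242, 212, 154), (241, 209, 151), (242, 212, 153), (241, 206, 146), (158, 151, 140), (177, 179, 175), (180, 181, 177), (171, 170, 164), (144, 140, 133), (136, 135, 128), (132, 131, 124)]
205 T [218, 220, 221, 233, 240, 240, 240, 239, 241, 240] B [(239, 208, 149), (240, 208, 149), (244, 210, 152), (154, 123, 90), (100, 103, 100), (180, 183, 178), (177, 177, 173), (178, 179, 176), (164, 163, 154), (127, 126, 118), (115, 115, 108)]
```

```bash
python3 - <<'E'
from h import *
import json
from scipy.optimize import least_squares
m=json.load(open('w4.json'));m['extrinsics']=np.array(m['extrinsics'])
T=.056
R=[onz(m,c,r,T,True) for r,c in((45,223),(70,223.3),(95,224.4),(118,225.3))]
Rb=[onz(m,c,r,.003,True) for r,c in((45,229.8),(70,230.4),(95,231.2),(118,232.2))]
L=[onz(m,c,r,T,True) for r,c in((45,140.3),(70,140.5),(95,141.5),(118,142.8))]
F=[onz(m,c,r,T,True) for r,c in((132.6,165),(131.2,185),(129.6,205))]
def g(p):
    C,S=np.cos(p[2]),np.sin(p[2])
    o=[]
    for P in R+Rb: d=P[:2]-p[:2];o.append(-S*d[0]+C*d[1]+.048)
    for P in L: d=P[:2]-p[:2];o.append(-S*d[0]+C*d[1]-.048)
    for P in F: d=P[:2]-p[:2];o.append(C*d[0]+S*d[1]+.057)
    return np.array(o)*1000
b=least_squares(g,[.51,.24,-.41]);print(b.x,np.degrees(b.x[2]),b.fun.round(1))
E
```

```text
[ 0.51150481  0.24354985 -0.40318822] -23.100983428636436 [ 0.2  0.5  0.3  0.3 -0.2 -0.1 -0.1 -0.2 -0.1  0.  -0.2 -0.3  0.1 -0.1
  0.1]
```

move_arm(targets=[{"dx": -0.15,"dy": 0.9,"dz": 0,"rx": 0,"ry": 0,"rz": 0.06},{"dx": -0.15,"dy": 0.9,"dz": 0,"rx": 0,"ry": 0,"rz": 0},{"dx": -0.15,"dy": 0.9,"dz": 0,"rx": 0,"ry": 0,"rz": 0},{"dx": -0.15,"dy": 0.9,"dz": 0,"rx": 0,"ry": 0,"rz": 0},{"dx": 0,"dy": 0,"dz": -1,"rx": 0,"ry": 0,"rz": 0},{"dx": 0,"dy": 0,"dz": -1,"rx": 0,"ry": 0,"rz": 0},{"dx": 0,"dy": 0,"dz": -1,"rx": 0,"ry": 0,"rz": 0},{"dx": 0,"dy": 0,"dz": -1,"rx": 0,"ry": 0,"rz": 0},{"dx": 0,"dy": 0,"dz": -1,"rx": 0,"ry": 0,"rz": 0},{"dx": 0,"dy": 0,"dz": -1,"rx": 0,"ry": 0,"rz": 0}])

```text
t: 14.2
tcp_pos: [0.3532, 0.2871, 0.0892]
tool_rot: [0.98, -0.2, 0.0, -0.0]
force: [-0.2, -0.1, -2.2]
finger_gap: 0.346
gripper_force: 69.8
```

move_arm(targets=[{"dx": 0,"dy": 0,"dz": -1,"rx": 0,"ry": 0,"rz": 0},{"dx": 0,"dy": 0,"dz": -0.8,"rx": 0,"ry": 0,"rz": 0},{"dx": 0,"dy": 0,"dz": -0.6,"rx": 0,"ry": 0,"rz": 0},{"dx": 0,"dy": 0,"dz": -0.5,"rx": 0,"ry": 0,"rz": 0},{"dx": 0,"dy": 0,"dz": 0,"rx": 0,"ry": 0,"rz": 0},{"dx": 0,"dy": 0,"dz": 0,"rx": 0,"ry": 0,"rz": 0},{"dx": 0,"dy": 0,"dz": 0,"rx": 0,"ry": 0,"rz": 0},{"dx": 0,"dy": 0,"dz": 0,"rx": 0,"ry": 0,"rz": 0},{"dx": 0,"dy": 0,"dz": 0,"rx": 0,"ry": 0,"rz": 0},{"dx": 0,"dy": 0,"dz": 0,"rx": 0,"ry": 0,"rz": 0}])

```text
t: 15.45
tcp_pos: [0.3525, 0.2869, 0.0175]
tool_rot: [0.98, -0.2, 0.0, -0.0]
force: [0.2, 0.9, -2.8]
finger_gap: 0.343
gripper_force: 69.8
```

```bash
python3 - <<'E'
from h import *
import json
m=cams.camera_model('wrist');i=cams.snapshot('wrist');b=cams.snapshot('side')
A=cv2.resize(i[0:300,130:430,::-1],(500,500),interpolation=cv2.INTER_CUBIC);B=cv2.resize(b[220:345,220:295,::-1],(300,500),interpolation=cv2.INTER_CUBIC)
cv2.imwrite('pics/w5.png',np.hstack([A,B]));cv2.imwrite('raw5.png',i[:,:,::-1])
m['extrinsics']=m['extrinsics'].tolist();json.dump(m,open('w5.json','w'));s=sensors.sense();print(s['tcp_pos'],s['tool_rot'],s['t'],s['q'],np.degrees(2*np.arctan2(s['tool_rot'][1],s['tool_rot'][0])))
E
```

```text
[0.35252133 0.28691363 0.01744952] [ 9.79881027e-01 -1.99582492e-01  3.31803411e-05 -2.32514241e-05] 15.55 [ 4.36447537e-01  6.63641082e-01  2.00079929e+00 -4.61319164e-06
  4.77071278e-01  2.40911161e+00] -23.025090814885633
```

View pics/w5.png

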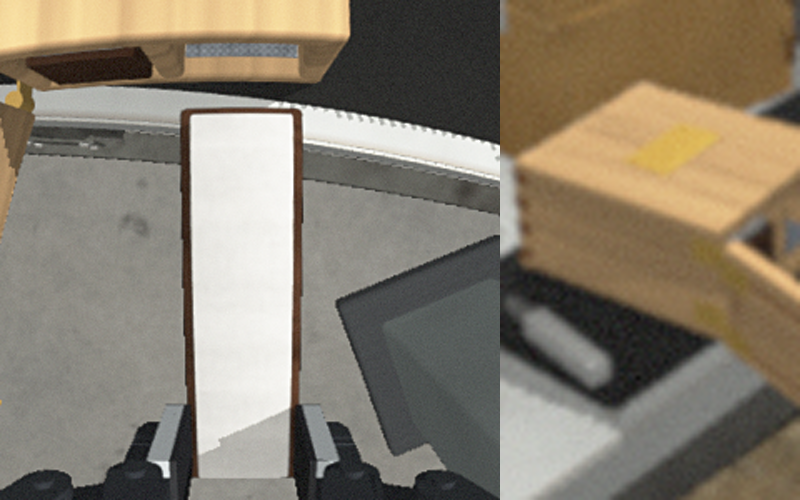

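The wrist crop shows the bay opening spanning columns 183–300 and the block spanning 181–302, both centred near 241. They're aligned, so I'll insert.

move_arm(targets=[{"dx": 0.184,"dy": -0.078,"dz": 0,"rx": 0,"ry": 0,"rz": 0},{"dx": 0.184,"dy": -0.078,"dz": 0,"rx": 0,"ry": 0,"rz": 0},{"dx": 0.184,"dy": -0.078,"dz": 0,"rx": 0,"ry": 0,"rz": 0},{"dx": 0.184,"dy": -0.079,"dz": 0,"rx": 0,"ry": 0,"rz": 0},{"dx": 0.184,"dy": -0.079,"dz": 0,"rx": 0,"ry": 0,"rz": 0},{"dx": 0.184,"dy": -0.079,"dz": 0,"rx": 0,"ry": 0,"rz": 0},{"dx": 0,"dy": 0,"dz": 0,"rx": 0,"ry": 0,"rz": 0},{"dx": 0,"dy": 0,"dz": 0,"rx": 0,"ry": 0,"rz": 0},{"dx": 0,"dy": 0,"dz": 0,"rx": 0,"ry": 0,"rz": 0},{"dx": 0,"dy": 0,"dz": 0,"rx": 0,"ry": 0,"rz": 0}])

```text
t: 16.8
tcp_pos: [0.3799, 0.2752, 0.0174]
tool_rot: [0.98, -0.199, -0.0, 0.0]
force: [0.1, 0.3, -3.3]
finger_gap: 0.346
gripper_force: 69.8
```

move_arm(targets=[{"dx": 0.213,"dy": -0.091,"dz": 0,"rx": 0,"ry": 0,"rz": 0},{"dx": 0.213,"dy": -0.091,"dz": 0,"rx": 0,"ry": 0,"rz": 0},{"dx": 0.213,"dy": -0.091,"dz": 0,"rx": 0,"ry": 0,"rz": 0},{"dx": 0.213,"dy": -0.091,"dz": 0,"rx": 0,"ry": 0,"rz": 0},{"dx": 0.213,"dy": -0.091,"dz": 0,"rx": 0,"ry": 0,"rz": 0},{"dx": 0,"dy": 0,"dz": 0,"rx": 0,"ry": 0,"rz": 0},{"dx": 0,"dy": 0,"dz": 0,"rx": 0,"ry": 0,"rz": 0},{"dx": 0,"dy": 0,"dz": 0,"rx": 0,"ry": 0,"rz": 0},{"dx": 0,"dy": 0,"dz": 0,"rx": 0,"ry": 0,"rz": 0},{"dx": 0,"dy": 0,"dz": 0,"rx": 0,"ry": 0,"rz": 0}])

```text
t: 18.05
tcp_pos: [0.4066, 0.2638, 0.0174]
tool_rot: [0.98, -0.2, -0.0, 0.0]
force: [-0.1, 0.2, -2.8]
finger_gap: 0.349
gripper_force: 69.8
```

move_arm(targets=[{"dx": 0.213,"dy": -0.091,"dz": 0,"rx": 0,"ry": 0,"rz": 0},{"dx": 0.213,"dy": -0.091,"dz": 0,"rx": 0,"ry": 0,"rz": 0},{"dx": 0.213,"dy": -0.091,"dz": 0,"rx": 0,"ry": 0,"rz": 0},{"dx": 0.213,"dy": -0.091,"dz": 0,"rx": 0,"ry": 0,"rz": 0},{"dx": 0.213,"dy": -0.091,"dz": 0,"rx": 0,"ry": 0,"rz": 0},{"dx": 0,"dy": 0,"dz": 0,"rx": 0,"ry": 0,"rz": 0},{"dx": 0,"dy": 0,"dz": 0,"rx": 0,"ry": 0,"rz": 0},{"dx": 0,"dy": 0,"dz": 0,"rx": 0,"ry": 0,"rz": 0},{"dx": 0,"dy": 0,"dz": 0,"rx": 0,"ry": 0,"rz": 0},{"dx": 0,"dy": 0,"dz": 0,"rx": 0,"ry": 0,"rz": 0}])

```text
t: 19.3
tcp_pos: [0.4333, 0.2525, 0.0174]
tool_rot: [0.98, -0.199, -0.0, -0.0]
force: [-0.1, -0.1, -2.7]
finger_gap: 0.341
gripper_force: 69.8
```

move_arm(targets=[{"dx": 0,"dy": 0,"dz": -0.02,"rx": 0,"ry": 0,"rz": 0},{"dx": 0,"dy": 0,"dz": 0,"rx": 0,"ry": 0,"rz": 0},{"dx": 0,"dy": 0,"dz": 0,"rx": 0,"ry": 0,"rz": 0},{"dx": 0,"dy": 0,"dz": 0,"rx": 0,"ry": 0,"rz": 0},{"dx": 0,"dy": 0,"dz": 0,"rx": 0,"ry": 0,"rz": 0},{"dx": -0.294,"dy": 0.126,"dz": 0,"rx": 0,"ry": 0,"rz": 0},{"dx": -0.294,"dy": 0.126,"dz": 0,"rx": 0,"ry": 0,"rz": 0},{"dx": -0.294,"dy": 0.126,"dz": 0,"rx": 0,"ry": 0,"rz": 0},{"dx": -0.294,"dy": 0.126,"dz": 0.1,"rx": 0,"ry": 0,"rz": 0},{"dx": -0.294,"dy": 0.126,"dz": 0.1,"rx": 0,"ry": 0,"rz": 0}], claw=60)

```text
t: 20.55
tcp_pos: [0.396, 0.2684, 0.0221]
tool_rot: [0.98, -0.199, 0.0, -0.0]
force: [-0.2, 0.1, -0.3]
finger_gap: 0.6
gripper_force: 0.0
```

move_arm(targets=[{"dx": 0,"dy": 0,"dz": 0,"rx": 0,"ry": 0,"rz": 0.35},{"dx": 0,"dy": 0,"dz": 0,"rx": 0,"ry": 0,"rz": 0.35},{"dx": 0,"dy": 0,"dz": 0,"rx": 0,"ry": 0,"rz": 0.35},{"dx": 0,"dy": 0,"dz": 0,"rx": 0,"ry": 0,"rz": 0.35},{"dx": 0,"dy": 0,"dz": 0,"rx": 0,"ry": 0,"rz": 0.35},{"dx": 0,"dy": 0,"dz": 0,"rx": 0,"ry": 0,"rz": 0.35},{"dx": 0,"dy": 0,"dz": 0,"rx": 0,"ry": 0,"rz": 0.35},{"dx": 0,"dy": 0,"dz": 0,"rx": 0,"ry": 0,"rz": 0.35},{"dx": 0,"dy": 0,"dz": 0,"rx": 0,"ry": 0,"rz": 0.35},{"dx": 0,"dy": 0,"dz": 0,"rx": 0,"ry": 0,"rz": 0.35}], claw=0, newtons=40)

```text
t: 21.8
tcp_pos: [0.3964, 0.2683, 0.0221]
tool_rot: [0.753, 0.658, 0.0, 0.0]
force: [0.6, -0.4, -0.3]
finger_gap: -0.003
gripper_force: 0.0
```

move_arm(targets=[{"dx": 0,"dy": 0,"dz": 0,"rx": 0,"ry": 0,"rz": 0.35},{"dx": 0,"dy": 0,"dz": 0,"rx": 0,"ry": 0,"rz": 0.35},{"dx": 0,"dy": 0,"dz": 0,"rx": 0,"ry": 0,"rz": 0.35},{"dx": 0,"dy": 0,"dz": 0,"rx": 0,"ry": 0,"rz": 0.35},{"dx": 0,"dy": 0,"dz": 0,"rx": 0,"ry": 0,"rz": 0.35},{"dx": 0,"dy": 0,"dz": 0,"rx": 0,"ry": 0,"rz": 0.35},{"dx": 0,"dy": 0,"dz": 0,"rx": 0,"ry": 0,"rz": 0.35},{"dx": 0,"dy": 0,"dz": 0,"rx": -0.13,"ry": -0.306,"rz": 0},{"dx": 0,"dy": 0,"dz": 0,"rx": -0.13,"ry": -0.306,"rz": 0},{"dx": 0,"dy": 0,"dz": 0,"rx": 0,"ry": 0,"rz": 0}])

```text
t: 23.05
tcp_pos: [0.395, 0.2577, 0.02]
tool_rot: [0.214, 0.971, -0.037, 0.096]
force: [-0.4, 0.2, 0.0]
finger_gap: 0.001
gripper_force: 0.0
```

```bash
python3 - <<'E'
from h import *
from scipy.spatial.transform import Rotation as R
s=sensors.sense();print(s['tcp_pos'],R.from_quat(s['tool_rot']).as_matrix().round(3),s['q'],s['force'])
d=s['tcp_pos'][:2]-[.5115,.2435];print('case',.9198*d[0]-.3923*d[1],.3923*d[0]+.9198*d[1])
E
```

```text
[0.39498664 0.2577032  0.0199809 ] [[-0.89   0.424  0.17 ]
 [ 0.41   0.905 -0.112]
 [-0.202 -0.03  -0.979]] [ 0.46205055  0.6708967   2.01441637 -0.47947469  0.39253201 -0.23562484] [-0.44960856  0.19114306  0.02509047]
case -0.11274090405079706 -0.03264408928244192
```

move_arm(targets=[{"dx": 0.08,"dy": 0.2,"dz": 0.08,"rx": 0,"ry": 0,"rz": 0},{"dx": 0.08,"dy": 0.2,"dz": 0.08,"rx": 0,"ry": 0,"rz": 0},{"dx": 0.147,"dy": -0.063,"dz": 0,"rx": 0,"ry": 0,"rz": 0},{"dx": 0.147,"dy": -0.063,"dz": 0,"rx": 0,"ry": 0,"rz": 0},{"dx": 0.147,"dy": -0.063,"dz": 0,"rx": 0,"ry": 0,"rz": 0},{"dx": 0.147,"dy": -0.063,"dz": 0,"rx": 0,"ry": 0,"rz": 0},{"dx": 0.147,"dy": -0.063,"dz": 0,"rx": 0,"ry": 0,"rz": 0},{"dx": 0.147,"dy": -0.063,"dz": 0,"rx": 0,"ry": 0,"rz": 0},{"dx": 0.147,"dy": -0.063,"dz": 0,"rx": 0,"ry": 0,"rz": 0},{"dx": 0,"dy": 0,"dz": 0,"rx": 0,"ry": 0,"rz": 0}])

```text
t: 24.3
tcp_pos: [0.4271, 0.2563, 0.0241]
tool_rot: [0.216, 0.971, -0.036, 0.097]
force: [0.1, 0.8, 0.4]
finger_gap: 0.004
gripper_force: 0.0
```

```bash
cat > st.py <<'E'
from h import *
from scipy.spatial.transform import Rotation as R
s=sensors.sense();M=R.from_quat(s['tool_rot']).as_matrix();d=s['tcp_pos'][:2]-[.5115,.2435];f=s['force']
print(s['t'],s['tcp_pos'],'case',(.9198*d[0]-.3923*d[1]).round(4),(.3923*d[0]+.9198*d[1]).round(4),'toolz',M[:,2].round(3),'toolx',M[:,0].round(3),'F',f.round(1),'Fx_case',(.9198*f[0]-.3923*f[1]).round(1),s['q'].round(2))
E
python3 st.py
```

```text
24.3 [0.42712026 0.25631594 0.02412565] case -0.0826 -0.0213 toolz [ 0.173 -0.112 -0.979] toolx [-0.887  0.413 -0.204] F [0.1 0.8 0.4] Fx_case -0.2 [ 0.43  0.67  1.95 -0.42  0.44 -0.33]
```

move_arm(targets=[{"dx": 0.092,"dy": -0.039,"dz": 0,"rx": 0,"ry": 0,"rz": 0},{"dx": 0.092,"dy": -0.039,"dz": 0,"rx": 0,"ry": 0,"rz": 0},{"dx": 0.092,"dy": -0.039,"dz": 0,"rx": 0,"ry": 0,"rz": 0},{"dx": 0.092,"dy": -0.039,"dz": 0,"rx": 0,"ry": 0,"rz": 0},{"dx": 0.092,"dy": -0.039,"dz": 0,"rx": 0,"ry": 0,"rz": 0},{"dx": 0,"dy": 0,"dz": 0,"rx": 0,"ry": 0,"rz": 0},{"dx": 0,"dy": 0,"dz": 0,"rx": 0,"ry": 0,"rz": 0},{"dx": 0,"dy": 0,"dz": 0,"rx": 0,"ry": 0,"rz": 0},{"dx": 0,"dy": 0,"dz": 0,"rx": 0,"ry": 0,"rz": 0},{"dx": 0,"dy": 0,"dz": 0,"rx": 0,"ry": 0,"rz": 0}])

```text
t: 25.55
tcp_pos: [0.4382, 0.2515, 0.0241]
tool_rot: [0.216, 0.971, -0.036, 0.097]
force: [0.4, -1.2, -0.4]
finger_gap: -0.003
gripper_force: 0.0
```

move_arm(targets=[{"dx": 0.037,"dy": -0.016,"dz": 0,"rx": 0,"ry": 0,"rz": 0},{"dx": 0.037,"dy": -0.016,"dz": 0,"rx": 0,"ry": 0,"rz": 0},{"dx": 0.037,"dy": -0.016,"dz": 0,"rx": 0,"ry": 0,"rz": 0},{"dx": 0,"dy": 0,"dz": 0,"rx": 0,"ry": 0,"rz": 0},{"dx": 0,"dy": 0,"dz": 0,"rx": 0,"ry": 0,"rz": 0},{"dx": 0,"dy": 0,"dz": 0,"rx": 0,"ry": 0,"rz": 0},{"dx": 0,"dy": 0,"dz": 0,"rx": 0,"ry": 0,"rz": 0},{"dx": 0,"dy": 0,"dz": 0,"rx": 0,"ry": 0,"rz": 0},{"dx": 0,"dy": 0,"dz": 0,"rx": 0,"ry": 0,"rz": 0},{"dx": 0,"dy": 0,"dz": 0,"rx": 0,"ry": 0,"rz": 0}])

```text
t: 26.8
tcp_pos: [0.441, 0.2503, 0.0241]
tool_rot: [0.216, 0.971, -0.036, 0.097]
force: [0.4, 0.1, 0.3]
finger_gap: -0.001
gripper_force: 0.0
```

```bash
python3 st.py
```

```text
26.8 [0.44100724 0.250296   0.02410269] case -0.0675 -0.0214 toolz [ 0.172 -0.112 -0.979] toolx [-0.888  0.413 -0.204] F [0.4 0.1 0.3] Fx_case 0.3 [ 0.4   0.68  1.94 -0.41  0.45 -0.37]
```

move_arm(targets=[{"dx": 0,"dy": 0,"dz": 0,"rx": 0,"ry": 0,"rz": 0},{"dx": 0,"dy": 0,"dz": 0,"rx": 0,"ry": 0,"rz": 0},{"dx": 0,"dy": 0,"dz": 0,"rx": 0,"ry": 0,"rz": 0},{"dx": 0,"dy": 0,"dz": 0,"rx": 0,"ry": 0,"rz": 0},{"dx": 0,"dy": 0,"dz": 0,"rx": 0,"ry": 0,"rz": 0},{"dx": 0,"dy": 0,"dz": 0,"rx": 0,"ry": 0,"rz": 0},{"dx": 0,"dy": 0,"dz": 0,"rx": 0,"ry": 0,"rz": 0},{"dx": 0.037,"dy": -0.016,"dz": 0,"rx": 0,"ry": 0,"rz": 0},{"dx": 0.037,"dy": -0.016,"dz": 0,"rx": 0,"ry": 0,"rz": 0},{"dx": 0.037,"dy": -0.016,"dz": 0,"rx": 0,"ry": 0,"rz": 0}])

```text
t: 28.05
tcp_pos: [0.4439, 0.2491, 0.0241]
tool_rot: [0.216, 0.971, -0.036, 0.097]
force: [-0.0, 0.0, 0.5]
finger_gap: -0.0
gripper_force: 0.0
```

```bash
python3 st.py; python3 - <<'E'
from h import *
b=cams.snapshot('side');a=cams.snapshot('scene');B=cv2.resize(b[225:345,225:345,::-1],(400,400),interpolation=cv2.INTER_CUBIC);A=cv2.resize(a[175:255,175:255,::-1],(400,400),interpolation=cv2.INTER_CUBIC)
cv2.imwrite('pics/p.png',np.hstack([A,B]))
E
```

```text
28.05 [0.44392526 0.24906605 0.02413972] case -0.0643 -0.0214 toolz [ 0.173 -0.112 -0.979] toolx [-0.888  0.413 -0.204] F [-0.   0.   0.5] Fx_case -0.0 [ 0.4   0.68  1.93 -0.41  0.45 -0.37]
```

move_arm(targets=[{"dx": 0.037,"dy": -0.016,"dz": 0,"rx": 0,"ry": 0,"rz": 0},{"dx": 0.037,"dy": -0.016,"dz": 0,"rx": 0,"ry": 0,"rz": 0},{"dx": 0.037,"dy": -0.016,"dz": 0,"rx": 0,"ry": 0,"rz": 0},{"dx": 0,"dy": 0,"dz": 0,"rx": 0,"ry": 0,"rz": 0},{"dx": 0,"dy": 0,"dz": 0,"rx": 0,"ry": 0,"rz": 0},{"dx": 0,"dy": 0,"dz": 0,"rx": 0,"ry": 0,"rz": 0},{"dx": 0,"dy": 0,"dz": 0,"rx": 0,"ry": 0,"rz": 0},{"dx": 0,"dy": 0,"dz": 0,"rx": 0,"ry": 0,"rz": 0},{"dx": 0,"dy": 0,"dz": 0,"rx": 0,"ry": 0,"rz": 0},{"dx": 0,"dy": 0,"dz": 0,"rx": 0,"ry": 0,"rz": 0}])

```text
t: 29.4
tcp_pos: [0.4451, 0.2483, 0.024]
tool_rot: [0.216, 0.971, -0.036, 0.096]
force: [-4.5, 3.8, 3.1]
finger_gap: -0.002
gripper_force: 2.6
```

move_arm(targets=[{"dx": 0.037,"dy": -0.016,"dz": 0,"rx": 0,"ry": 0,"rz": 0},{"dx": 0.037,"dy": -0.016,"dz": 0,"rx": 0,"ry": 0,"rz": 0},{"dx": 0,"dy": 0,"dz": 0,"rx": 0,"ry": 0,"rz": 0},{"dx": 0,"dy": 0,"dz": 0,"rx": 0,"ry": 0,"rz": 0},{"dx": 0,"dy": 0,"dz": 0,"rx": 0,"ry": 0,"rz": 0},{"dx": 0,"dy": 0,"dz": 0,"rx": 0,"ry": 0,"rz": 0},{"dx": 0,"dy": 0,"dz": 0,"rx": 0,"ry": 0,"rz": 0},{"dx": 0,"dy": 0,"dz": 0,"rx": 0,"ry": 0,"rz": 0},{"dx": 0,"dy": 0,"dz": 0,"rx": 0,"ry": 0,"rz": 0},{"dx": 0,"dy": 0,"dz": 0,"rx": 0,"ry": 0,"rz": 0}])

```text
t: 30.65
tcp_pos: [0.4452, 0.2481, 0.024]
tool_rot: [0.216, 0.971, -0.036, 0.095]
force: [-9.6, 8.7, 5.1]
finger_gap: 0.0
gripper_force: 5.5
```

```bash
python3 st.py
```

```text
30.65 [0.44524262 0.24808999 0.02398405] case -0.0627 -0.0218 toolz [ 0.169 -0.111 -0.979] toolx [-0.888  0.413 -0.2  ] F [-9.6  8.7  5.1] Fx_case -12.2 [ 0.4   0.68  1.93 -0.4   0.45 -0.39]
```

move_arm(targets=[{"dx": -0.3,"dy": 0.13,"dz": 0,"rx": 0,"ry": 0,"rz": 0},{"dx": -0.4,"dy": 0.17,"dz": 0,"rx": 0,"ry": 0,"rz": 0},{"dx": -0.4,"dy": 0.17,"dz": 0,"rx": 0,"ry": 0,"rz": 0},{"dx": -0.4,"dy": 0.17,"dz": 0.4,"rx": 0,"ry": 0,"rz": 0},{"dx": 0.16,"dy": 0.37,"dz": 0.8,"rx": 0,"ry": 0,"rz": 0},{"dx": 0.16,"dy": 0.37,"dz": 0.8,"rx": 0,"ry": 0,"rz": 0},{"dx": 0.16,"dy": 0.37,"dz": 0.8,"rx": 0,"ry": 0,"rz": 0},{"dx": 0.16,"dy": 0.37,"dz": 0.8,"rx": 0,"ry": 0,"rz": 0},{"dx": 0.16,"dy": 0.37,"dz": 0.2,"rx": 0,"ry": 0,"rz": 0},{"dx": 0,"dy": 0,"dz": 0,"rx": 0,"ry": 0,"rz": 0}])

```text
t: 31.9
tcp_pos: [0.4312, 0.3101, 0.1194]
tool_rot: [0.216, 0.971, -0.036, 0.097]
force: [0.3, -0.0, -0.1]
finger_gap: -0.001
gripper_force: 0.0
```

```bash
python3 st.py; python3 - <<'E'
from h import *
import json
m=cams.camera_model('wrist');i=cams.snapshot('wrist');b=cams.snapshot('side')
for P in((-.057,-.022,.03),(-.057,-.048,.056),(-.057,-.004,.012)):
    print(proj(m,[.5115+.9198*P[0]+.3923*P[1],.2435-.3923*P[0]+.9198*P[1],P[2]],True))
B=cv2.resize(b[220:340,220:320,::-1],(300,360),interpolation=cv2.INTER_CUBIC);A=cv2.resize(i[:,:,::-1],(480,360))
cv2.imwrite('pics/p6.png',np.hstack([A,B]));cv2.imwrite('raw6.png',i[:,:,::-1]);cv2.imwrite('side6.png',b[:,:,::-1])
m['extrinsics']=m['extrinsics'].tolist();json.dump(m,open('w6.json','w'))
E
```

```text
31.9 [0.43115119 0.31006743 0.11944558] case -0.1 0.0297 toolz [ 0.174 -0.111 -0.979] toolx [-0.888  0.412 -0.204] F [ 0.3 -0.  -0.1] Fx_case 0.3 [ 0.52  0.52  1.81 -0.28  0.74 -0.41]
[220.36399967 225.77273136]
[184.23877931 242.30403082]
[243.10179571 215.38633439]
```

```bash
python3 - <<'E'
import cv2,numpy as np
i=cv2.imread('raw6.png')[165:275,145:285];b=cv2.imread('side6.png')[250:310,255:315]
A=cv2.resize(cv2.rotate(i,cv2.ROTATE_180),(560,440),interpolation=cv2.INTER_CUBIC);B=cv2.resize(b,(240,440),interpolation=cv2.INTER_CUBIC)
cv2.imwrite('pics/p7.png',np.hstack([A,B]))
E
```

```text
(no output)
```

View pics/p7.png

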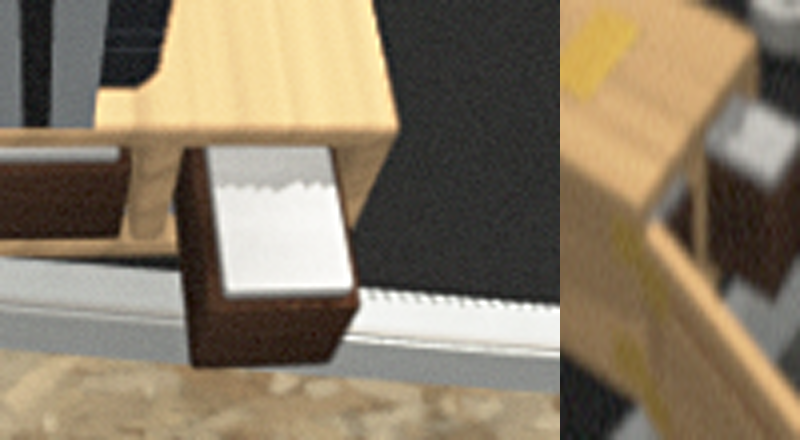

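The picture shows the twin home, but the loose block still stands well out of the right bay, with its outer end at (270,330). I'll measure how far.

```bash
python3 - <<'E'
from h import *
import json
m=json.load(open('w6.json'));m['extrinsics']=np.array(m['extrinsics'])
def cf(u,v,z):
    x,y=144+140-u/4,164+110-v/4
    P=onz(m,x,y,z,True);d=P[:2]-[.5115,.2435];return np.round([.9198*d[0]-.3923*d[1],.3923*d[0]+.9198*d[1]],4)
for n,u,v,z in(('endL',215,300,.044),('endR',358,300,.044),('botL',192,368,.010),('botR',335,362,.010),('lip R',397,130,.056),('matetop',118,155,.044),('entryL',205,147,.044),('entryR',335,150,.044),('mate end bot',118,236,.01)): print(n,cf(u,v,z))
E
```

```text
endL [-0.0895 -0.0078]
endR [-0.0902 -0.0368]
botL [-0.0893 -0.0079]
botR [-0.089  -0.0404]
lip R [-0.0578 -0.0474]
matetop [-0.0558  0.009 ]
entryL [-0.0541 -0.0093]
entryR [-0.055  -0.0373]
mate end bot [-0.0561  0.0062]
```

```bash
python3 - <<'E'
from h import *
p=cv2.imread('pics/p.png');b=cv2.imread('side6.png');D=cams.camera_model('side');W=lambda P:[.5115+.9198*P[0]+.3923*P[1],.2435-.3923*P[0]+.9198*P[1],P[2]]
for P in((-.065,-.03,.044),(-.075,-.03,.044),(-.083,-.03,.044),(-.075,-.034,.044),(-.089,-.022,.03),(-.089,-.015,.02),(-.089,-.03,.02)):
    u,v=proj(D,W(P));r=b[int(round(v)),int(round(u)),::-1];a,c=(u-225)*400/120,(v-225)*400/120
    q=p[int(c),400+int(a),::-1] if 0<=a<400 and 0<=c<400 else None
    print(P,(round(u),round(v)),'now',r,'t28',q)
E
python3 st.py
```

```text
(-0.065, -0.03, 0.044) (302, 266) now [191 189 183] t28 [34 30 39]
(-0.075, -0.03, 0.044) (306, 267) now [197 193 187] t28 [ 97 102 101]
(-0.083, -0.03, 0.044) (310, 268) now [195 194 188] t28 [186 183 179]
(-0.075, -0.034, 0.044) (308, 266) now [182 179 173] t28 [91 95 97]
(-0.089, -0.022, 0.03) (311, 278) now [52 34 27] t28 [53 39 27]
(-0.089, -0.015, 0.02) (309, 285) now [54 36 27] t28 [56 39 34]
(-0.089, -0.03, 0.02) (313, 281) now [49 32 29] t28 [48 33 21]
32.0 [0.42995794 0.30887373 0.118352  ] case -0.1006 0.0281 toolz [ 0.171 -0.113 -0.979] toolx [-0.888  0.413 -0.202] F [-1.   0.9 -0.4] Fx_case -1.2 [ 0.52  0.52  1.81 -0.28  0.74 -0.41]
```

```bash
python3 - <<'E'
from h import *
s0=cv2.resize(cv2.imread('pics/side0.png'),(560,420),interpolation=cv2.INTER_AREA);p=cv2.imread('pics/p.png')[:,400:];p=cv2.resize(p,(120,120),interpolation=cv2.INTER_AREA);b=cv2.imread('side6.png')
for v in (262,266,270,274,278,282,286):
    for n,I in(('0',s0),('28',None),('now',b)):
        print(v,n,[''.join('%02x'%c for c in ((p[v-225,u-225] if n=='28' else I[v,u])[::-1])) for u in range(288,336,4)])
E
```

```text
262 0 ['caa372', 'c59f71', '876f50', '715c41', '514535', '2a2a2b', '292827', '292826', '282727', '262626', '272828', '222222']
262 28 ['d6ae7b', 'd4ac78', '675744', '242428', '3a3a3d', '595a5d', '2d2f2c', '272929', '2d2d2d', '2b2b27', '2d2a29', '202423']
262 now ['d6ad79', 'cfa775', '896f4e', '766451', '56493a', '2d2d2c', '2a2c2d', '2f2c29', '2a272a', '232424', '262323', '1c211c']
266 0 ['b39267', '786244', '735d41', '776247', '504334', '262523', '252324', '272728', '2b2a2a', '2a292a', '373635', '7a7b77']
266 28 ['c29d6e', '847159', '777674', '282a2d', '515556', '666666', '797572', '2e2f2d', '2a2b29', '2c2928', '323334', '83857f']
266 now ['bc9a6b', '7f6f56', '878781', '948f8c', 'c6c4bf', 'b6b3ad', '7a7a77', '252b28', '272826', '2d2c2b', '323433', '848480']
270 0 ['745f43', '816a4d', '7d6648', '796247', '584938', '2a2928', '2d2a29', '282727', '292826', '61625f', 'b4b6b2', 'a3a39d']
270 28 ['7b6349', '6e6862', '868480', '8f8e8b', '7e7e7c', '94928d', '9d9995', '3c312b', '252a28', '696a68', 'c5c7c2', 'aeaca7']
270 now ['7d6649', '6a6762', '928f8d', 'bab8b2', 'bfbbb5', 'c0bfba', '9e9a94'
[... 887 characters left out ...]
'b7b8b2', '9c9b94', '7b7a77', '767773', '747471', '51504c']
282 28 ['5a4632', '3d2e22', '30251f', '29211b', '31251f', '34251c', '32221a', '55534f', '83857f', '7d7f7d', '7b7f79', '565855']
282 now ['594635', '3e3427', '2b2015', '301d1a', '32281f', '372521', '30221a', '514f4c', '818480', '7b7b77', '787876', '52514d']
286 0 ['a8865e', '846c4d', '5d4d3b', '3a3a38', 'aaaca7', 'b2b3ab', '8e8d87', '777776', '777775', '6c6d6c', '444440', '3c3d37']
286 28 ['a78761', '6b573d', '352723', '30241e', '31241f', '35251c', '423a37', '82837f', '7c7d7b', '767775', '474843', '464441']
286 now ['b28e62', '6e5942', '2f231d', '332217', '2f221d', '3b2e20', '3c3a33', '7f817d', '7a7b79', '737371', '444640', '41403a']
```

```bash
python3 - <<'E'
from h import *
from scipy.spatial.transform import Rotation as R
s=sensors.sense();M=R.from_quat(s['tool_rot']).as_matrix()
for n in('side','scene'):
    m=cams.camera_model(n)
    s0=cv2.resize(cv2.imread(f'pics/{n}0.png'),(560,420),interpolation=cv2.INTER_AREA);b=cams.snapshot(n)[:,:,::-1]
    d=cv2.absdiff(s0,np.ascontiguousarray(b)).max(2)>40
    t=s['tcp_pos'];print(n,'tcp',proj(m,t),'tcp-19',proj(m,t-M[:,2]*.019),'tcp-40',proj(m,t-M[:,2]*.04))
    u,v=proj(m,t).round().astype(int)
    for r in range(v-30,v+12,2): print(r,''.join('#' if x else '.' for x in d[r,max(u-35,0):u+36]))
E
```

```text
side tcp [302.08629309 245.89141828] tcp-19 [303.98066283 235.8834008 ] tcp-40 [306.14433777 224.45263512]
216 ..................................########.......##....................
218 .......................................#.#...#####.....................
220 .............................................#####.....................
222 ............................................######.....................
224 .......................................#....#####......................
226 ...................................#.......######......................
228 ...................................#...#.......##......................
230 ....................................######.....##......................
232 ....................................#####......#.......................
234 ......................................##...............................
236 .......................................................................
238 .......................................................................
240 .......................................................................
242 .
[... 1606 characters left out ...]
................
175 ........##..#########.########.........................................
177 .......####..#########.########........................................
179 ......####...##################........................................
181 ......##########.#####.#########.......................................
183 ......#################.########.......................................
185 ...#.######.#####################......................................
187 #...#############################......................................
189 #...########.####.#####..########......................................
191 ...###.###########.##############......................................
```

The side view shows the shut fingertips about 20 mm behind the TCP, so they passed over the block. I'll repeat the push about 20 mm lower.

move_arm(targets=[{"dx": -0.56,"dy": -0.49,"dz": 0,"rx": 0,"ry": 0,"rz": 0},{"dx": -0.56,"dy": -0.49,"dz": 0,"rx": 0,"ry": 0,"rz": 0},{"dx": -0.56,"dy": -0.49,"dz": 0,"rx": 0,"ry": 0,"rz": 0},{"dx": 0,"dy": 0,"dz": -1,"rx": 0,"ry": 0,"rz": 0},{"dx": 0,"dy": 0,"dz": -1,"rx": 0,"ry": 0,"rz": 0},{"dx": 0,"dy": 0,"dz": -1,"rx": 0,"ry": 0,"rz": 0},{"dx": 0,"dy": 0,"dz": -1,"rx": 0,"ry": 0,"rz": 0},{"dx": 0,"dy": 0,"dz": -0.6,"rx": 0,"ry": 0,"rz": 0},{"dx": 0,"dy": 0,"dz": 0,"rx": 0,"ry": 0,"rz": 0},{"dx": 0,"dy": 0,"dz": 0,"rx": 0,"ry": 0,"rz": 0}])

```text
t: 33.35
tcp_pos: [0.3889, 0.2724, 0.0042]
tool_rot: [0.216, 0.971, -0.036, 0.097]
force: [-0.4, 0.3, 0.1]
finger_gap: -0.003
gripper_force: 0.0
```

```bash
python3 st.py
```

```text
33.35 [0.38885731 0.27244518 0.0042098 ] case -0.1242 -0.0215 toolz [ 0.172 -0.112 -0.979] toolx [-0.888  0.413 -0.203] F [-0.4  0.3  0.1] Fx_case -0.5 [ 0.5   0.71  2.01 -0.52  0.37 -0.15]
```

move_arm(targets=[{"dx": 0.184,"dy": -0.078,"dz": 0,"rx": 0,"ry": 0,"rz": 0},{"dx": 0.184,"dy": -0.078,"dz": 0,"rx": 0,"ry": 0,"rz": 0},{"dx": 0.184,"dy": -0.078,"dz": 0,"rx": 0,"ry": 0,"rz": 0},{"dx": 0.184,"dy": -0.078,"dz": 0,"rx": 0,"ry": 0,"rz": 0},{"dx": 0.184,"dy": -0.079,"dz": 0,"rx": 0,"ry": 0,"rz": 0},{"dx": 0.184,"dy": -0.079,"dz": 0,"rx": 0,"ry": 0,"rz": 0},{"dx": 0.184,"dy": -0.079,"dz": 0,"rx": 0,"ry": 0,"rz": 0},{"dx": 0.184,"dy": -0.079,"dz": 0,"rx": 0,"ry": 0,"rz": 0},{"dx": 0.184,"dy": -0.079,"dz": 0,"rx": 0,"ry": 0,"rz": 0},{"dx": 0.184,"dy": -0.079,"dz": 0,"rx": 0,"ry": 0,"rz": 0}])

```text
t: 34.6
tcp_pos: [0.435, 0.2528, 0.004]
tool_rot: [0.216, 0.971, -0.036, 0.097]
force: [-2.8, 1.5, 1.2]
finger_gap: -0.002
gripper_force: 1.3
```

move_arm(targets=[{"dx": 0.037,"dy": -0.016,"dz": 0,"rx": 0,"ry": 0,"rz": 0},{"dx": 0.037,"dy": -0.016,"dz": 0,"rx": 0,"ry": 0,"rz": 0},{"dx": 0.037,"dy": -0.016,"dz": 0,"rx": 0,"ry": 0,"rz": 0},{"dx": 0.037,"dy": -0.016,"dz": 0,"rx": 0,"ry": 0,"rz": 0},{"dx": 0.037,"dy": -0.016,"dz": 0,"rx": 0,"ry": 0,"rz": 0},{"dx": 0.037,"dy": -0.016,"dz": 0,"rx": 0,"ry": 0,"rz": 0},{"dx": 0.037,"dy": -0.016,"dz": 0,"rx": 0,"ry": 0,"rz": 0},{"dx": 0.037,"dy": -0.016,"dz": 0,"rx": 0,"ry": 0,"rz": 0},{"dx": 0,"dy": 0,"dz": 0,"rx": 0,"ry": 0,"rz": 0},{"dx": 0,"dy": 0,"dz": 0,"rx": 0,"ry": 0,"rz": 0}])

```text
t: 35.85
tcp_pos: [0.4425, 0.2497, 0.0041]
tool_rot: [0.216, 0.971, -0.036, 0.097]
force: [-1.3, 0.4, -0.7]
finger_gap: -0.004
gripper_force: 0.6
```

```bash
python3 st.py
```

```text
35.85 [0.4424994  0.24969599 0.00413737] case -0.0659 -0.0214 toolz [ 0.173 -0.112 -0.979] toolx [-0.888  0.413 -0.204] F [-1.3  0.4 -0.7] Fx_case -1.4 [ 0.4   0.72  1.94 -0.45  0.4  -0.32]
```

Now the block is moving, at about 3 N. I'll continue to the wall.

move_arm(targets=[{"dx": 0.037,"dy": -0.016,"dz": 0,"rx": 0,"ry": 0,"rz": 0},{"dx": 0.037,"dy": -0.016,"dz": 0,"rx": 0,"ry": 0,"rz": 0},{"dx": 0.037,"dy": -0.016,"dz": 0,"rx": 0,"ry": 0,"rz": 0},{"dx": 0.037,"dy": -0.016,"dz": 0,"rx": 0,"ry": 0,"rz": 0},{"dx": 0.037,"dy": -0.016,"dz": 0,"rx": 0,"ry": 0,"rz": 0},{"dx": 0,"dy": 0,"dz": 0,"rx": 0,"ry": 0,"rz": 0},{"dx": 0,"dy": 0,"dz": 0,"rx": 0,"ry": 0,"rz": 0},{"dx": 0,"dy": 0,"dz": 0,"rx": 0,"ry": 0,"rz": 0},{"dx": 0,"dy": 0,"dz": 0,"rx": 0,"ry": 0,"rz": 0},{"dx": 0,"dy": 0,"dz": 0,"rx": 0,"ry": 0,"rz": 0}])

```text
t: 37.1
tcp_pos: [0.4468, 0.2477, 0.0041]
tool_rot: [0.216, 0.971, -0.036, 0.097]
force: [-2.1, 1.3, 0.3]
finger_gap: -0.002
gripper_force: 1.7
```

```bash
python3 st.py
```

```text
37.1 [0.44681168 0.24774199 0.00409168] case -0.0612 -0.0215 toolz [ 0.172 -0.112 -0.979] toolx [-0.888  0.413 -0.204] F [-2.1  1.3  0.3] Fx_case -2.5 [ 0.39  0.72  1.93 -0.44  0.41 -0.34]
```

move_arm(targets=[{"dx": 0.037,"dy": -0.016,"dz": 0,"rx": 0,"ry": 0,"rz": 0},{"dx": 0.037,"dy": -0.016,"dz": 0,"rx": 0,"ry": 0,"rz": 0},{"dx": 0.037,"dy": -0.016,"dz": 0,"rx": 0,"ry": 0,"rz": 0},{"dx": 0.037,"dy": -0.016,"dz": 0,"rx": 0,"ry": 0,"rz": 0},{"dx": 0,"dy": 0,"dz": 0,"rx": 0,"ry": 0,"rz": 0},{"dx": 0,"dy": 0,"dz": 0,"rx": 0,"ry": 0,"rz": 0},{"dx": 0,"dy": 0,"dz": 0,"rx": 0,"ry": 0,"rz": 0},{"dx": 0,"dy": 0,"dz": 0,"rx": 0,"ry": 0,"rz": 0},{"dx": 0,"dy": 0,"dz": 0,"rx": 0,"ry": 0,"rz": 0},{"dx": 0,"dy": 0,"dz": 0,"rx": 0,"ry": 0,"rz": 0}])

```text
t: 38.35
tcp_pos: [0.4467, 0.2467, 0.004]
tool_rot: [0.216, 0.971, -0.037, 0.095]
force: [-13.2, 9.6, 6.9]
finger_gap: 0.002
gripper_force: 7.7
```

```bash
python3 st.py
```

```text
38.35 [0.44673706 0.24669181 0.00397439] case -0.0608 -0.0225 toolz [ 0.168 -0.112 -0.979] toolx [-0.888  0.413 -0.2  ] F [-13.2   9.6   6.9] Fx_case -15.9 [ 0.39  0.72  1.93 -0.43  0.41 -0.35]
```

move_arm(targets=[{"dx": -0.368,"dy": 0.157,"dz": 0,"rx": 0,"ry": 0,"rz": 0},{"dx": -0.368,"dy": 0.157,"dz": 0,"rx": 0,"ry": 0,"rz": 0},{"dx": -0.368,"dy": 0.157,"dz": 0,"rx": 0,"ry": 0,"rz": 0},{"dx": -0.368,"dy": 0.157,"dz": 0,"rx": 0,"ry": 0,"rz": 0},{"dx": 0,"dy": 0,"dz": 0.9,"rx": 0,"ry": 0,"rz": 0},{"dx": 0,"dy": 0,"dz": 0.9,"rx": 0,"ry": 0,"rz": 0},{"dx": 0.16,"dy": 0.37,"dz": 0.9,"rx": 0,"ry": 0,"rz": 0},{"dx": 0.32,"dy": 0.74,"dz": 0.9,"rx": 0,"ry": 0,"rz": 0},{"dx": 0.32,"dy": 0.74,"dz": 0.9,"rx": 0,"ry": 0,"rz": 0},{"dx": 0,"dy": 0,"dz": 0,"rx": 0,"ry": 0,"rz": 0}])

```text
t: 39.6
tcp_pos: [0.4356, 0.3099, 0.1182]
tool_rot: [0.216, 0.971, -0.034, 0.099]
force: [-0.6, 0.3, 0.4]
finger_gap: 0.001
gripper_force: 0.0
```

```bash
python3 st.py; python3 - <<'E'
from h import *
import json
m=cams.camera_model('wrist');i=cams.snapshot('wrist');cv2.imwrite('raw8.png',i[:,:,::-1]);old=cv2.imread('raw6.png');mo=json.load(open('w6.json'));mo['extrinsics']=np.array(mo['extrinsics'])
W=lambda P:[.5115+.9198*P[0]+.3923*P[1],.2435-.3923*P[0]+.9198*P[1],P[2]]
for y,name in((-.022,'setting'),(.01,'mate')):
  for z in(.015,.03,):
    for x in(-.085,-.07,-.06,-.056,-.054):
        u,v=proj(m,W((x,y,z)),True).round().astype(int);a,b=proj(mo,W((x,y,z)),True).round().astype(int)
        print(name,z,x,(u,v),'now',i[v,u],'before',old[b,a,::-1])
m4=json.load(open('w4.json'));m4['extrinsics']=np.array(m4['extrinsics'])
for uv in((150,130),(0,123),(180,0)):
    P=onz(m4,uv[0]*.7,uv[1]*.7,0,True);d=P[:2]-[.5115,.2435];print('chest',uv,P.round(3),np.round([.9198*d[0]-.3923*d[1],.3923*d[0]+.9198*d[1]],3))
E
```

```text
39.6 [0.43560216 0.3098908  0.11824824] case -0.0959 0.0313 toolz [ 0.178 -0.109 -0.978] toolx [-0.887  0.412 -0.207] F [-0.6  0.3  0.4] Fx_case -0.7 [ 0.52  0.52  1.81 -0.28  0.73 -0.41]
setting 0.015 -0.085 (np.int64(217), np.int64(185)) now [137 139 135] before [40 19 11]
setting 0.015 -0.07 (np.int64(219), np.int64(201)) now [132 135 128] before [241 239 233]
setting 0.015 -0.06 (np.int64(220), np.int64(211)) now [201 164 119] before [235 234 229]
setting 0.015 -0.056 (np.int64(220), np.int64(215)) now [49 37 29] before [240 239 234]
setting 0.015 -0.054 (np.int64(221), np.int64(217)) now [50 37 26] before [238 237 232]
setting 0.03 -0.085 (np.int64(213), np.int64(193)) now [244 245 243] before [68 48 29]
setting 0.03 -0.07 (np.int64(216), np.int64(209)) now [146 121  84] before [237 237 231]
setting 0.03 -0.06 (np.int64(217), np.int64(219)) now [44 32 23] before [239 237 234]
setting 0.03 -0.056 (np.int64(218), np.int64(223)) now [49 36 22] before [224 223 217]
setting 0.03 -0.054 (np.int64(218), np.int64(225)) now [53 32 27] before [190 186 179]
mate 0.015 -0.085 (np.int64(253)
[... 263 characters left out ...]
 np.int64(214)) now [45 31 23] before [47 34 27]
mate 0.015 -0.054 (np.int64(256), np.int64(216)) now [49 35 28] before [48 34 25]
mate 0.03 -0.085 (np.int64(252), np.int64(192)) now [158 156 151] before [147 146 142]
mate 0.03 -0.07 (np.int64(253), np.int64(208)) now [139 112  83] before [133 110  77]
mate 0.03 -0.06 (np.int64(254), np.int64(219)) now [47 30 19] before [52 38 33]
mate 0.03 -0.056 (np.int64(254), np.int64(223)) now [55 36 32] before [45 25 19]
mate 0.03 -0.054 (np.int64(254), np.int64(225)) now [54 32 24] before [53 32 27]
chest (150, 130) [0.568 0.358 0.   ] [0.007 0.127]
chest (0, 123) [ 0.695  0.538 -0.   ] [0.053 0.343]
chest (180, 0) [ 0.671  0.278 -0.   ] [0.133 0.095]
```

The block's end colour and position now match its twin's, so it is home. Next is the door.

move_arm(targets=[{"dx": 0.05,"dy": 0.84,"dz": 0,"rx": 0,"ry": 0,"rz": 0},{"dx": 0.05,"dy": 0.84,"dz": 0,"rx": 0,"ry": 0,"rz": 0},{"dx": 0.05,"dy": 0.84,"dz": 0,"rx": 0,"ry": 0,"rz": 0},{"dx": 0.05,"dy": 0.84,"dz": 0,"rx": 0,"ry": 0,"rz": 0},{"dx": 0,"dy": 0,"dz": -1,"rx": 0,"ry": 0,"rz": 0},{"dx": 0,"dy": 0,"dz": -1,"rx": 0,"ry": 0,"rz": 0},{"dx": 0,"dy": 0,"dz": -1,"rx": 0,"ry": 0,"rz": 0},{"dx": 0,"dy": 0,"dz": -0.8,"rx": 0,"ry": 0,"rz": 0},{"dx": 0,"dy": 0,"dz": -0.5,"rx": 0,"ry": 0,"rz": 0},{"dx": 0,"dy": 0,"dz": 0,"rx": 0,"ry": 0,"rz": 0}])

```text
t: 40.9
tcp_pos: [0.4375, 0.3906, 0.0074]
tool_rot: [0.216, 0.971, -0.038, 0.096]
force: [-0.3, -0.3, -0.8]
finger_gap: -0.004
gripper_force: 0.0
```

```bash
python3 st.py; python3 - <<'E'
import numpy as np
h=np.array([-.062,.05])
for a in(1.885,1.6,1.3,1.0,.7,.45,.25,.1,0):
    r=.082;s=.0145*abs(np.sin(a))+.011*abs(np.cos(a));c,q=np.cos(a),np.sin(a);x,y=-.004-s,-r
    t=h+[c*x+q*y,-q*x+c*y]+np.array([.004,.001]);w=np.array([.5115+.9198*t[0]+.3923*t[1],.2435-.3923*t[0]+.9198*t[1]]);print(a,'TCP case',t.round(4),'world',w.round(4))
E
```

```text
40.9 [0.43748658 0.39064838 0.00742967] case -0.1258 0.1063 toolz [ 0.169 -0.115 -0.979] toolx [-0.888  0.413 -0.202] F [-0.3 -0.3 -0.8] Fx_case -0.2 [ 0.64  0.77  1.7  -0.33  0.63 -0.22]
1.885 TCP case [-0.1294  0.0965] world [0.4303 0.383 ]
1.6 TCP case [-0.1394  0.0722] world [0.4116 0.3646]
1.3 TCP case [-0.1426  0.0492] world [0.3996 0.3447]
1.0 TCP case [-0.139   0.0253] world [0.3936 0.3213]
0.7 TCP case [-0.1275  0.0023] world [0.3952 0.2956]
0.45 TCP case [-0.1119 -0.014 ] world [0.4031 0.2745]
0.25 TCP case [-0.096  -0.0239] world [0.4138 0.2591]
0.1 TCP case [-0.0825 -0.029 ] world [0.4243 0.2492]
0 TCP case [-0.073 -0.031] world [0.4322 0.2436]
```

move_arm(targets=[{"dx": -0.29,"dy": -0.3,"dz": 0,"rx": 0,"ry": 0,"rz": 0},{"dx": -0.374,"dy": -0.368,"dz": 0,"rx": 0,"ry": 0,"rz": 0},{"dx": -0.374,"dy": -0.368,"dz": 0,"rx": 0,"ry": 0,"rz": 0},{"dx": -0.24,"dy": -0.4,"dz": 0,"rx": 0,"ry": 0,"rz": 0},{"dx": -0.24,"dy": -0.4,"dz": 0,"rx": 0,"ry": 0,"rz": 0},{"dx": -0.12,"dy": -0.468,"dz": 0,"rx": 0,"ry": 0,"rz": 0},{"dx": -0.12,"dy": -0.468,"dz": 0,"rx": 0,"ry": 0,"rz": 0},{"dx": 0.02,"dy": -0.343,"dz": 0,"rx": 0,"ry": 0,"rz": 0},{"dx": 0.02,"dy": -0.343,"dz": 0,"rx": 0,"ry": 0,"rz": 0},{"dx": 0.02,"dy": -0.343,"dz": 0,"rx": 0,"ry": 0,"rz": 0}])

```text
t: 42.15
tcp_pos: [0.3968, 0.2966, 0.0091]
tool_rot: [0.216, 0.971, -0.036, 0.097]
force: [-0.4, -0.6, 0.5]
finger_gap: -0.001
gripper_force: 0.1
```

move_arm(targets=[{"dx": 0.16,"dy": -0.42,"dz": 0,"rx": 0,"ry": 0,"rz": 0},{"dx": 0.16,"dy": -0.42,"dz": 0,"rx": 0,"ry": 0,"rz": 0},{"dx": 0.21,"dy": -0.31,"dz": 0,"rx": 0,"ry": 0,"rz": 0},{"dx": 0.21,"dy": -0.31,"dz": 0,"rx": 0,"ry": 0,"rz": 0},{"dx": 0.21,"dy": -0.2,"dz": 0,"rx": 0,"ry": 0,"rz": 0},{"dx": 0.21,"dy": -0.2,"dz": 0,"rx": 0,"ry": 0,"rz": 0},{"dx": 0,"dy": 0,"dz": 0,"rx": 0,"ry": 0,"rz": 0},{"dx": 0,"dy": 0,"dz": 0,"rx": 0,"ry": 0,"rz": 0},{"dx": 0,"dy": 0,"dz": 0,"rx": 0,"ry": 0,"rz": 0},{"dx": 0,"dy": 0,"dz": 0,"rx": 0,"ry": 0,"rz": 0}])

```text
t: 43.4
tcp_pos: [0.4252, 0.2507, 0.0091]
tool_rot: [0.216, 0.971, -0.036, 0.097]
force: [-0.7, -0.3, -0.3]
finger_gap: 0.001
gripper_force: 0.0
```

```bash
python3 st.py
```

```text
43.4 [0.42518815 0.25072531 0.00910946] case -0.0822 -0.0272 toolz [ 0.172 -0.112 -0.979] toolx [-0.888  0.413 -0.204] F [-0.7 -0.3 -0.3] Fx_case -0.6 [ 0.42  0.7   1.97 -0.47  0.39 -0.29]
```

move_arm(targets=[{"dx": 0.046,"dy": -0.02,"dz": 0,"rx": 0,"ry": 0,"rz": 0},{"dx": 0.046,"dy": -0.02,"dz": 0,"rx": 0,"ry": 0,"rz": 0},{"dx": 0.046,"dy": -0.02,"dz": 0,"rx": 0,"ry": 0,"rz": 0},{"dx": 0.046,"dy": -0.02,"dz": 0,"rx": 0,"ry": 0,"rz": 0},{"dx": 0.046,"dy": -0.02,"dz": 0,"rx": 0,"ry": 0,"rz": 0},{"dx": 0.046,"dy": -0.02,"dz": 0,"rx": 0,"ry": 0,"rz": 0},{"dx": 0.046,"dy": -0.02,"dz": 0,"rx": 0,"ry": 0,"rz": 0},{"dx": 0,"dy": 0,"dz": 0,"rx": 0,"ry": 0,"rz": 0},{"dx": 0,"dy": 0,"dz": 0,"rx": 0,"ry": 0,"rz": 0},{"dx": 0,"dy": 0,"dz": 0,"rx": 0,"ry": 0,"rz": 0}])

```text
t: 44.65
tcp_pos: [0.431, 0.2474, 0.0088]
tool_rot: [0.216, 0.971, -0.036, 0.095]
force: [-5.9, 5.9, 3.2]
finger_gap: -0.001
gripper_force: 4.3
```

```bash
python3 st.py
```

```text
44.65 [0.43100055 0.24735538 0.00880527] case -0.0756 -0.028 toolz [ 0.17  -0.112 -0.979] toolx [-0.888  0.413 -0.201] F [-5.9  5.9  3.2] Fx_case -7.7 [ 0.41  0.7   1.96 -0.45  0.4  -0.31]
```

move_arm(targets=[{"dx": 0.046,"dy": -0.02,"dz": 0,"rx": 0,"ry": 0,"rz": 0},{"dx": 0.046,"dy": -0.02,"dz": 0,"rx": 0,"ry": 0,"rz": 0},{"dx": 0.046,"dy": -0.02,"dz": 0,"rx": 0,"ry": 0,"rz": 0},{"dx": 0,"dy": 0,"dz": 0,"rx": 0,"ry": 0,"rz": 0},{"dx": 0,"dy": 0,"dz": 0,"rx": 0,"ry": 0,"rz": 0},{"dx": 0,"dy": 0,"dz": 0,"rx": 0,"ry": 0,"rz": 0},{"dx": 0,"dy": 0,"dz": 0,"rx": 0,"ry": 0,"rz": 0},{"dx": 0,"dy": 0,"dz": 0,"rx": 0,"ry": 0,"rz": 0},{"dx": 0,"dy": 0,"dz": 0,"rx": 0,"ry": 0,"rz": 0},{"dx": 0,"dy": 0,"dz": 0,"rx": 0,"ry": 0,"rz": 0}])

```text
t: 45.9
tcp_pos: [0.4347, 0.2456, 0.0089]
tool_rot: [0.216, 0.971, -0.037, 0.096]
force: [-7.0, 5.7, 3.1]
finger_gap: -0.002
gripper_force: 4.3
```

```bash
python3 st.py
```

```text
45.9 [0.43470029 0.24559692 0.00889248] case -0.0715 -0.0282 toolz [ 0.17  -0.112 -0.979] toolx [-0.888  0.413 -0.201] F [-7.   5.7  3.1] Fx_case -8.7 [ 0.4   0.7   1.96 -0.45  0.4  -0.32]
```

move_arm(targets=[{"dx": 0.046,"dy": -0.02,"dz": 0,"rx": 0,"ry": 0,"rz": 0},{"dx": 0.046,"dy": -0.02,"dz": 0,"rx": 0,"ry": 0,"rz": 0},{"dx": 0.046,"dy": -0.02,"dz": 0,"rx": 0,"ry": 0,"rz": 0},{"dx": 0,"dy": 0,"dz": 0,"rx": 0,"ry": 0,"rz": 0},{"dx": 0,"dy": 0,"dz": 0,"rx": 0,"ry": 0,"rz": 0},{"dx": 0,"dy": 0,"dz": 0,"rx": 0,"ry": 0,"rz": 0},{"dx": 0,"dy": 0,"dz": 0,"rx": 0,"ry": 0,"rz": 0},{"dx": 0,"dy": 0,"dz": 0,"rx": 0,"ry": 0,"rz": 0},{"dx": 0,"dy": 0,"dz": 0,"rx": 0,"ry": 0,"rz": 0},{"dx": 0,"dy": 0,"dz": 0,"rx": 0,"ry": 0,"rz": 0}])

```text
t: 47.15
tcp_pos: [0.435, 0.2452, 0.0087]
tool_rot: [0.216, 0.971, -0.036, 0.094]
force: [-15.4, 15.0, 8.2]
finger_gap: -0.002
gripper_force: 10.2
```

```bash
python3 st.py
```

```text
47.15 [0.43502034 0.24515641 0.00865362] case -0.071 -0.0285 toolz [ 0.167 -0.111 -0.98 ] toolx [-0.889  0.414 -0.198] F [-15.4  15.    8.2] Fx_case -20.1 [ 0.4   0.71  1.96 -0.44  0.4  -0.33]
```

move_arm(targets=[{"dx": -0.368,"dy": 0.157,"dz": 0,"rx": 0,"ry": 0,"rz": 0},{"dx": -0.368,"dy": 0.157,"dz": 0,"rx": 0,"ry": 0,"rz": 0},{"dx": -0.368,"dy": 0.157,"dz": 0,"rx": 0,"ry": 0,"rz": 0},{"dx": -0.368,"dy": 0.157,"dz": 0.4,"rx": 0,"ry": 0,"rz": 0},{"dx": 0,"dy": 0,"dz": 0.9,"rx": 0,"ry": 0,"rz": 0},{"dx": 0,"dy": 0,"dz": 0.9,"rx": 0,"ry": 0,"rz": 0},{"dx": 0,"dy": 0,"dz": 0.9,"rx": 0,"ry": 0,"rz": 0},{"dx": 0,"dy": 0,"dz": 0.9,"rx": 0,"ry": 0,"rz": 0},{"dx": 0,"dy": 0,"dz": 0.9,"rx": 0,"ry": 0,"rz": 0},{"dx": 0,"dy": 0,"dz": 0,"rx": 0,"ry": 0,"rz": 0}])

```text
t: 48.4
tcp_pos: [0.4044, 0.2605, 0.1336]
tool_rot: [0.216, 0.971, -0.035, 0.099]
force: [0.2, -0.5, -0.6]
finger_gap: -0.002
gripper_force: 0.0
```

```bash
python3 st.py; python3 - <<'E'
from h import *
m=cams.camera_model('wrist');i=cams.snapshot('wrist')
W=lambda P:[.5115+.9198*P[0]+.3923*P[1],.2435-.3923*P[0]+.9198*P[1],P[2]]
for y in(.04,.02,-.02,-.043):
    print(y)
    for x in range(-50,-84,-3):
        u,v=proj(m,W((x/1000,y,.055)),True).round().astype(int)
        print('  ',x,i[v,u].tolist() if 0<=v<420 and 0<=u<560 else None,end='')
    print()
D=cams.camera_model('side');b=cams.snapshot('side')
for P in((-.066,0,.03),(-.066,-.04,.03),(-.066,-.04,.05),(-.11,.066,.04),(-.14,.077,.04)):
    u,v=proj(D,W(P)).round().astype(int);print(P,(u,v),b[v,u])
E
```

```text
48.4 [0.4044406  0.26046968 0.13358409] case -0.1051 -0.0264 toolz [ 0.176 -0.11  -0.978] toolx [-0.887  0.413 -0.206] F [ 0.2 -0.5 -0.6] Fx_case 0.3 [ 0.46  0.44  1.93 -0.28  0.68 -0.46]
0.04
   -50 [250, 227, 167]   -53 [250, 226, 170]   -56 [203, 160, 117]   -59 [255, 241, 178]   -62 [253, 236, 179]   -65 [243, 209, 151]   -68 [161, 129, 91]   -71 [140, 117, 62]   -74 [146, 120, 66]   -77 [139, 116, 81]   -80 [145, 118, 88]   -83 [183, 148, 83]
0.02
   -50 [250, 229, 170]   -53 [250, 227, 169]   -56 [222, 179, 131]   -59 [249, 221, 159]   -62 [252, 236, 178]   -65 [247, 221, 157]   -68 [155, 130, 96]   -71 [134, 103, 70]   -74 [154, 125, 94]   -77 [137, 114, 83]   -80 [142, 117, 86]   -83 [144, 119, 82]
-0.02
   -50 [113, 109, 111]   -53 [248, 223, 160]   -56 [208, 167, 118]   -59 [254, 230, 167]   -62 [252, 234, 175]   -65 [247, 220, 158]   -68 [153, 122, 90]   -71 [131, 103, 70]   -74 [158, 129, 97]   -77 [141, 118, 85]   -80 [142, 117, 83]   -83 [140, 114, 81]
-0.043
   -50 [255, 227, 162]   -53 [250, 227, 166]   -56 [232, 193, 142]   -59 [234, 197, 142]   -62 [252, 234, 178]   -65 [252, 229, 168]   -68 [157, 130, 94]   -71 [146, 120, 89]   -74 [181, 145, 77]   -77 [140, 114, 65]   -80 [139, 115, 64]   -83 [145, 119, 66]
(-0.066, 0, 0.03) (np.int64(293), np.int64(280)) [120  98  70]
(-0.066, -0.04, 0.03) (np.int64(305), np.int64(270)) [117  95  66]
(-0.066, -0.04, 0.05) (np.int64(305), np.int64(261)) [133 109  80]
(-0.11, 0.066, 0.04) (np.int64(295), np.int64(302)) [115 120 116]
(-0.14, 0.077, 0.04) (np.int64(308), np.int64(312)) [113 100  78]
```

The door's top edge runs from -58 to -66 mm across its whole width, so it is shut and square. The robot is clear.

```bash
python3 -c "
from station import order
print(order.sign_off())"
```

```text
the job is handed in; nothing more can be done
None
```

The block is fully home in the right-hand bay, steel face up; the door is shut against its stop past the catch, and the job was handed in at about 48 s with the robot clear.

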